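Set the bench shaft rest with its turnbuckle and lay the shaft in it

ROBOT

A 6-joint arm with a two-finger parallel gripper is mounted at the origin on the work surface. World frame = base frame: x ahead of the robot, y to its left, z up, the work surface at z = 0. Lengths are in mm, angles in rad, forces in N, time in s.
With the tool pointing down it reaches from about 350 to 775 mm from the base axis. Payload 7.3 kg.
Tool frame: the origin (TCP) lies at the very end of the fingers, on their centre line; the grasp point (between the pads) lies 19 mm behind it (pinch_z is the distance from the TCP to the grasp point, in mm); z points along the fingers, y is the direction in which the jaws open and shut (so a half turn about z gives the same grasp; the last joint's range is limited). The gripper opens to 92 mm and grips with 3 to 60 N. Pads are 19 mm wide; open, the fingers measure 130 mm over their backs; the gripper's body (75 mm by 190 mm) begins 47 mm behind the grasp point.
Start: joints at [1.04, 0.342, 1.524, -0, 1.275, -0.146], TCP at [197.06, 486.637, 195.241] pointing down, gripper open.
Joint ranges: [-2.53, 2.53], [-0.77, 2.02], [0.04, 2.7], [-1, 4.14], [0.28, 2.66], [-3.11, 3.11]. Speed limits (rad/s): [2.57, 2.57, 3.14, 3.14, 3.14, 3.14].

INTERFACE

Orientations are given as [roll, pitch, yaw] about the fixed x, y, z axes, in that order (R = Rz(yaw) Ry(pitch) Rx(roll)).
In Python, from plant import * gives the robot as it stands.
- The arm moves only by the tool step_arm, never from a script. Its argument "moves" is one flat list of numbers, 7 for each row, row after row: the shift along the tool's x, y, z scaled (see below), then the turn, a rotation vector about the tool's x, y, z scaled (see below), then the closure, from -1 (fully open) to 1 (shut). A call has 1 to 8 rows; each row shifts and turns the pose as measured when the row begins, along the tool's axes as they then stand; what a row does not reach is not made up. The controller multiplies each number of a shift by 2 cm and each number of a turn by 4 degrees. A row lasts 1/12 s, in which the tool goes at most 41.7 mm and 7.16 degrees, less where a joint would pass 70% of its speed; a pose out of reach is approached as far as the arm can. A call with a number of a shift or a turn outside -1 to 1 is refused whole. A call with a gripper value outside its range is refused whole. The fingers move at their own pace and stop on an object; the grip force is fixed at half the most. Time passes only in rows, so rows that do not move let the fingers close. It gives the time, the measured TCP pose, the force and the opening at its end, in the units of the state.
- get_obs(): the state, without advancing time (a new reading comes with each control period).
- capture(name): name is "scene" or "top" or "wrist"; returns the picture (400x640x3 uint8, red, green, blue); there is no depth.
- get_calibration(name): a dict with "mtx" (3x3 intrinsics, pixels), "k1" (the pictures are not rectified: a ray, as slopes to the right and down, at radius r is drawn at 1 + k1 r^2 times it, then the intrinsics apply), "eye" and "orientation" of the camera in the world; the wrist camera has in their place "mount" (4x4, takes a point from camera to tool coordinates, whose origin is the TCP and whose axes are the flange's). Camera axes: x right, y down, z forward; pixel columns grow to the right and rows downward; lengths in mm; the calibration is good to about 2 mm. A picture is of the moment at which its call begins: read the wrist's pose just before it. get_calibration takes no time and is no camera call.
- close_job(): hands the job in, once; it reports no verdict.
The state is a dict: "time": time; "joint_positions": joint angles; "dq": joint speeds; "tau": joint torques, N m; "tool_pos": TCP position; "tcp_rot": TCP orientation; "contact_force": force on the tool from outside, world axes, zero at the start; "moment": the same for the moment, N m; "grip_width": finger opening in mm.
Only numpy, scipy, OpenCV 4.12 (cv2) and the standard library are available. Lean on these libraries where they do the work, as an engineer would, in place of code of your own. Each camera call takes 0.05 s, during which the arm holds its last target.

TASK

Set the adjustable rest for the shaft: with its lock lever still open, turn the turnbuckle sleeve by its cross bars until the two V rests have drawn in to the spacing of the shaft's two necks, so that each rest will stand under the middle of its neck. Then throw the lock lever fully over, and only after that lift the shaft off its wooden cradle and lay it gently in the two V rests, a neck in each, letting go of it there. Do not disturb the spanner, the drill chuck or the tin.

Things in the scene. Friction and masses are not known exactly. Their poses are not given: they have to be found in the camera images.
- rest: Adjustable shaft rest, bolted down: green base plate 230 x 320 x 14 mm (x, y, z). Origin: centre of its underside, on the bench; z up, yaw within 0.2 rad of the world's. Turnbuckle axis and the line of the two V rests run along its y: turnbuckle on the far side (x = +80 mm, axis 95 mm high), V rests on the near side (x = -80 mm), lock lever at the +y end.
- sleeve (a joint): Turnbuckle sleeve, rad, 0 to 14, about the rest's +y. Increasing = bar on top goes to the rest's +x (away from the robot), drawing BOTH carriages in: spacing of rests is 156 mm at 0, less 16 mm per full turn (4 mm per quarter), so 134 mm at 8.64. Stiff (0.15 N m: 3 to 5 N at a bar), stays where left. At each multiple of pi/2 a bar stands straight up.
- sleeve_mid (a point): Centre of the sleeve, on its axis, 95 mm above the bench. Dark steel tube 80 mm long, 23 mm across, with a hub 38 mm across, 26 mm long; from the hub four plain steel bars 9 mm thick stick out crosswise, 90 degrees apart, in the plane across the axis; their ends are 62 mm from the axis. The carriages stay over 50 mm from that plane; base and guide strips below are 22 mm high.
- carriage_l_seat (a point): Where the shaft's axis will lie over the V of the carriage on the rest's +y side: 100 mm above the bench, mid-thickness. Each V is 90 degrees, open upwards, plates 10 mm thick along the rest's y, top edges about 105 mm above the bench. Distance to the other seat = spacing of the rests.
- carriage_r_seat (a point): The same for the carriage on the rest's -y side.
- lock (a joint): Lock lever, rad, 0 to 1.0: 0 to 0.2 = open (leaning to the rest's -x, towards the robot), 1.0 = fully over to +x (locked). Stays where left; moves with about 1 N at its ball. Turns about the rest's y on a pivot at x = 0, y = 130 mm, 36 mm above the bench.
- lock_tip (a point): Centre of the lever's black ball, 26 mm across, 80 mm from the pivot; lever bar 10 mm thick. 106 mm above the bench when open or locked, 116 mm halfway. It swings along the rest's x, 77 mm in all.
- cradle: Wooden cradle, base 100 x 130 x 10 mm with two V blocks at y = -48 and +48 mm, tops about 46 mm high. Origin: centre of its underside. The shaft lies along its y; the 70 mm between the blocks is free for fingers down to 10 mm above the bench.
- shaft: Turned steel shaft, 194 mm long, 0.5 to 0.75 kg, both ends alike. Origin: its centre on its axis; y along it. Middle body 28 mm across, 118 mm long; then each side a neck 18 mm across, 16 mm wide (neck middles 134 mm apart), a 28 mm collar 12 mm wide, a 10 mm stub. Starts in the cradle, axis 45 mm above the bench; seated in the rests, 100 mm.
- spanner: Bystander: open-ended steel spanner, 170 mm, lying beyond the work. Origin under its middle.
- chuck: Bystander: drill chuck standing on its jaws end, taper up, 58 mm across, 120 mm tall. Origin: centre of underside.
- tin: Bystander: closed dark tin, 66 mm across, 85 mm tall. Origin: centre of underside.
Mind the look-alikes: they are no part of the job. There is more than one size of the cradle; the job needs the middle-sized.

How it is judged (in metres and radians):
On the way, in this order (a step that is already met when the one before it is completed fails the run):
1. with the lock lever open, the rests are drawn in to 134 mm apart (within 4 mm) (distance between carriage_l_seat and carriage_r_seat between 0.13 and 0.138 m and value of joint lock below 0.4 rad), for 0.2 s.
2. the lock lever is thrown over, the rests still at their spacing and the shaft still in its cradle (distance between carriage_l_seat and carriage_r_seat between 0.13 and 0.138 m and value of joint lock above 0.85 rad and z of shaft in the frame of cradle below 0.06 m), for 0.2 s.
3. the shaft is lifted clear of its cradle (z of shaft in the frame of cradle above 0.085 m), for 0.1 s.
At the end, for the whole second after the job is handed in: The rests are 134 mm apart within 4 mm, the lock lever is over (above 0.85 rad), and the shaft lies at rest in both V rests with a neck in each: its axis within 4 mm sideways, 6 mm endways and 4 mm in height of the seat, in line with the rest within 0.05 rad (distance between carriage_l_seat and carriage_r_seat between 0.13 and 0.138 m and value of joint lock above 0.85 rad and x of shaft in the frame of rest between -0.084 and -0.076 m and y of shaft in the frame of rest between -0.006 and 0.006 m and z of shaft in the frame of rest between 0.096 and 0.104 m and angle between the y axis of shaft and the y axis of rest, either way round below 0.05 rad and linear speed of shaft below 0.02 m/s and angular speed of shaft below 0.3 rad/s); the robot touches nothing.
It fails at once if the spanner is disturbed (moved over 25 mm) (distance of spanner from where it was at the start of the episode above 0.025 m).
It fails at once if the drill chuck is disturbed (moved over 25 mm) (distance of chuck from where it was at the start of the episode above 0.025 m).
It fails at once if the tin is disturbed (moved over 25 mm) (distance of tin from where it was at the start of the episode above 0.025 m).
It fails at once if the shaft is dropped: it moves faster than 0.45 m/s with no finger on it (linear speed of shaft above 0.45 m/s and contact force between the fingers and shaft below 0.2 N).
It also fails if it takes over 72 s, if anything falls off the work surface, if the arm or the gripper's body presses on something with over 40 N, if the wrist force passes 120 N, or if a joint passes its speed limit or range.

## Working session

There is one attempt and no reset: what is moved stays moved. The work goes in short steps, Python scripts to look and compute and a tool call to move; the robot and the scene stay as the last step left them, time stands still between calls to the robot, and variables do not carry over. Pictures are saved under pics/ and viewed, and the job is handed in when it is done.

Besides the shell and the picture viewer there is one more tool, called after "Emit:" as name(argument=value, ...), one argument or row to a line, values as JSON. step_arm: Moves the arm, as the interface text tells. Shifts and turns lie within -1 to 1; 1 stands for 2 cm of shift or 4 degrees of turn. Its arguments: {"type":"object","properties":{"moves":{"type":"array"}},"required":["moves"]}

```bash
ls; mkdir -p pics
python3 - <<'E'
from plant import *
import cv2
o=get_obs();print(o)
for n in("scene","top","wrist"):
    c=capture(n);cv2.imwrite(f"pics/{n}0.png",c[:,:,::-1]);print(n,get_calibration(n))
E
```

```text
pics
{'time': 0.0, 'joint_positions': array([ 1.03996897e+00,  3.42733419e-01,  1.52501870e+00, -4.50444739e-06,
        1.27542781e+00, -1.45973255e-01]), 'dq': array([ 1.09642689e-03, -6.19726708e-04, -1.93732692e-04, -1.11893214e-03,
       -4.10274146e-05,  5.16543547e-04]), 'tau': array([-2.85926275e-03, -4.31247926e+01, -2.44216686e+01,  7.15565588e-02,
        5.60635119e-02, -8.05977766e-05]), 'tool_pos': array([196.82626629, 486.20376677, 194.53888233]), 'tcp_rot': array([-3.14002163e+00, -2.26616393e-04,  2.75673969e+00]), 'contact_force': array([-0.32398269,  0.09260825, -0.00339846]), 'moment': array([ 0.03065578, -0.0397268 ,  0.00696421]), 'grip_width': 91.6205412194134}
scene {'mtx': array([[414.78912758,   0.        , 319.61140153],
       [  0.        , 414.78912758, 200.17171273],
       [  0.        ,   0.        ,   1.        ]]), 'k1': -0.05357458530875717, 'eye': array([ 869.60427567,  449.30264201, 1072.67524904]), 'orientation': array([-2.60168609,  0.01552295,  2.57773874])}
top {'mtx': array([[465.60355305,   0.        , 322.26907628],
       [  0.        , 465.60355305, 195.58155439],
       [  0.        ,   0.        ,   1.        ]]), 'k1': -0.08403819268769469, 'eye': array([ 376.01287995,  -36.90350563, 1454.48823565]), 'orientation': array([-2.9922299 ,  0.00609951, -1.58636099])}
wrist {'mtx': array([[296.43418188,   0.        , 314.42366309],
       [  0.        , 296.43418188, 198.42096254],
       [  0.        ,   0.        ,   1.        ]]), 'k1': -0.0019256291532182784, 'mount': array([[ 1.36463088e-04, -9.62809563e-01, -2.70180916e-01,
         7.30339046e+01],
       [ 9.99999863e-01, -4.98028826e-06,  5.22827964e-04,
         8.30685187e-01],
       [-5.04729342e-04, -2.70180951e-01,  9.62809430e-01,
        -1.89658770e+02],
       [ 0.00000000e+00,  0.00000000e+00,  0.00000000e+00,
         1.00000000e+00]])}
```

View pics/top0.png

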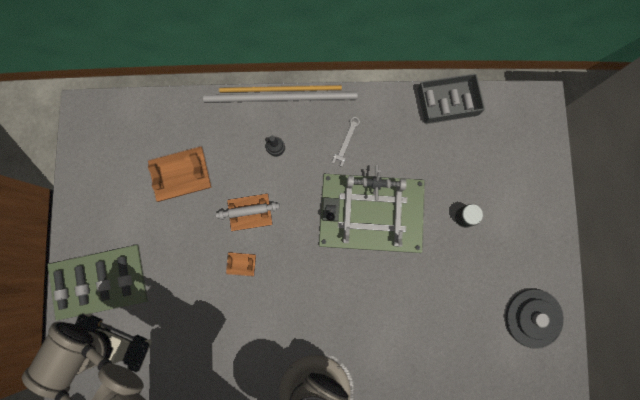

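View pics/scene0.png

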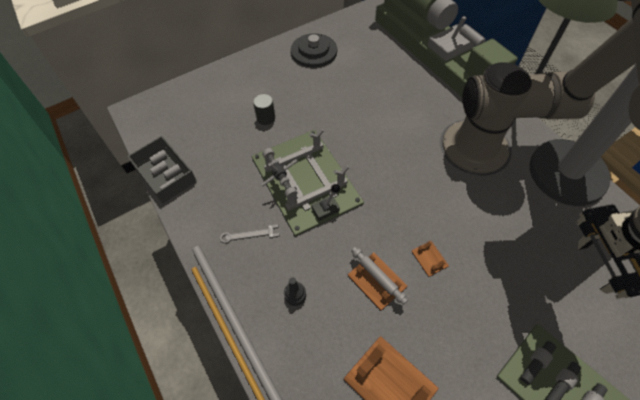

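View pics/wrist0.png

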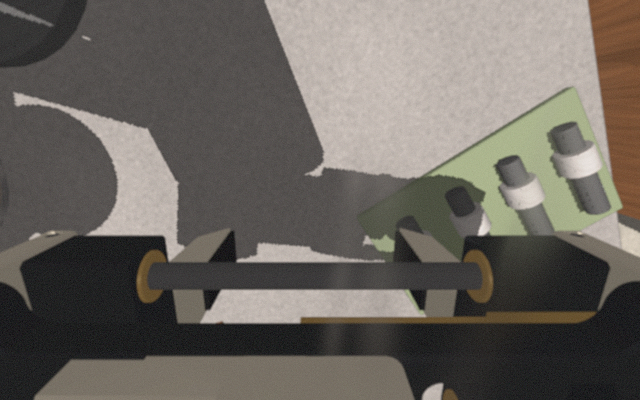

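```bash
cat > h.py <<'E'
import numpy as np, cv2
from scipy.spatial.transform import Rotation as R
from plant import *
def cam(name,obs=None):
    c=get_calibration(name)
    if name=="wrist":
        T=np.eye(4);T[:3,:3]=R.from_euler('xyz',obs['tcp_rot']).as_matrix();T[:3,3]=obs['tool_pos'];T=T@c['mount']
        return c,T[:3,3],T[:3,:3]
    return c,np.array(c['eye']),R.from_euler('xyz',c['orientation']).as_matrix()
def ray(name,uv,obs=None):
    c,e,M=cam(name,obs);K=c['mtx']
    p=np.array([(uv[0]-K[0,2])/K[0,0],(uv[1]-K[1,2])/K[1,1]]);q=p.copy()
    for _ in range(20): q=p/(1+c['k1']*(q@q))
    return e,M@np.array([q[0],q[1],1])
def at_z(name,uv,z,obs=None):
    e,d=ray(name,uv,obs);return e+d*(z-e[2])/d[2]
def proj(name,P,obs=None):
    c,e,M=cam(name,obs);K=c['mtx'];q=(np.atleast_2d(P)-e)@M;q=q[:,:2]/q[:,2:]
    q=q*(1+c['k1']*(q**2).sum(1,keepdims=True));return q*[K[0,0],K[1,1]]+[K[0,2],K[1,2]]
def snap(name,fn,box=None,s=1):
    o=get_obs();im=capture(name)[:,:,::-1]
    cv2.imwrite(f"pics/{fn}_full.png",im)
    if box: x0,y0,x1,y1=box;im=im[y0:y1,x0:x1]
    im=cv2.resize(im,None,fx=s,fy=s,interpolation=cv2.INTER_CUBIC);cv2.imwrite(f"pics/{fn}.png",im);return o
E
python3 - <<'E'
import cv2
im=cv2.imread('pics/top0.png');cv2.imwrite('pics/c1.png',cv2.resize(im[160:260,310:435],None,fx=6,fy=6,interpolation=2))
cv2.imwrite('pics/c2.png',cv2.resize(im[130:285,140:300],None,fx=3.8,fy=3.8,interpolation=2))
im=cv2.imread('pics/scene0.png');cv2.imwrite('pics/c3.png',cv2.resize(im[125:235,245:370],None,fx=5.4,fy=5.4,interpolation=2))
E
```

```text
(no output)
```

View pics/c1.png

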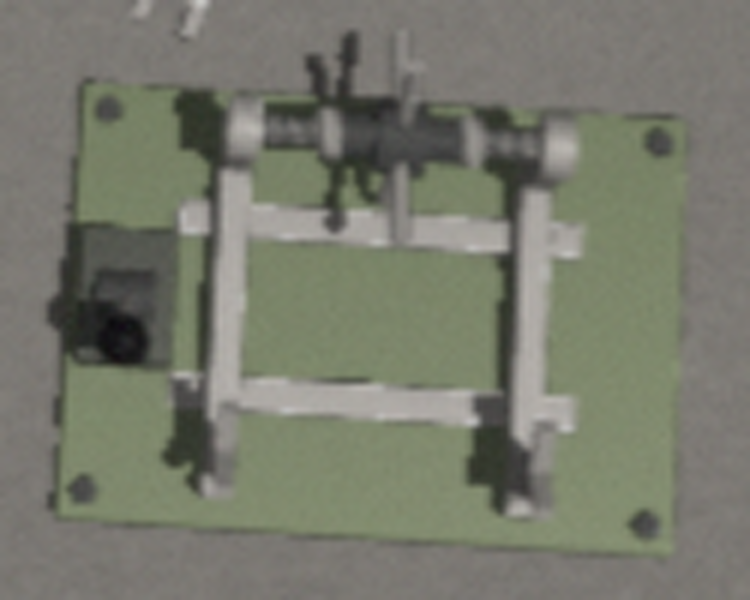

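View pics/c2.png

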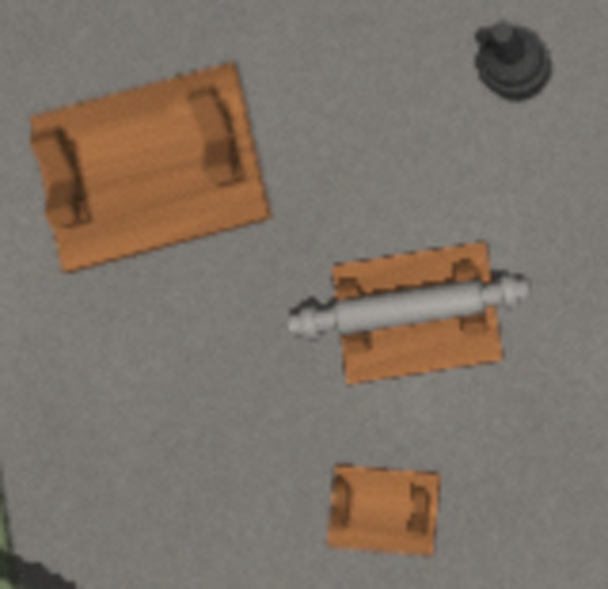

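View pics/c3.png

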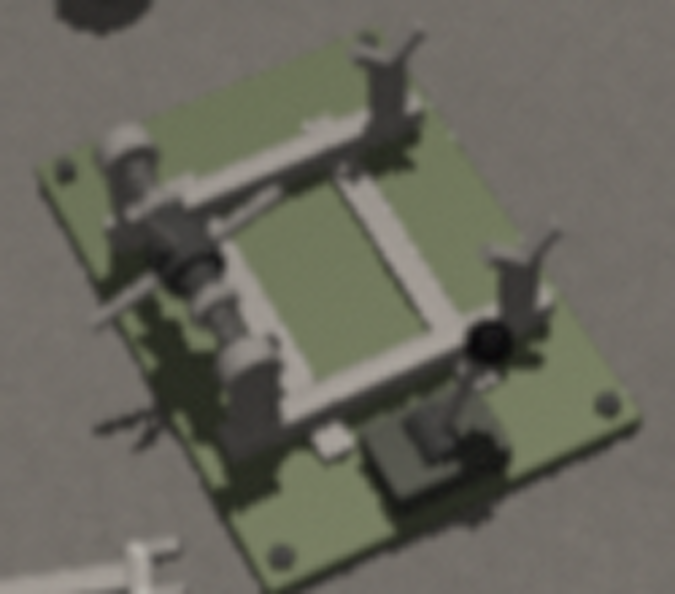

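```bash
cat > fit.py <<'E'
from h import *
from scipy.optimize import least_squares
def Rp(x,y,yaw,P):
    c,s=np.cos(yaw),np.sin(yaw);P=np.atleast_2d(P);return np.c_[x+c*P[:,0]-s*P[:,1],y+s*P[:,0]+c*P[:,1],P[:,2]]
f1=lambda p:np.array(p)/6+[310,160]
f3=lambda p:np.array(p)/5.4+[245,125]
E
python3 - <<'E'
from fit import *
obj=np.array([[115,160,14],[115,-160,14],[-115,-160,14],[-115,160,14]])
top=f1([(83,83),(687,117),(672,553),(57,515)])-.4
# scene: corners: (+x,-y)=(40,170),( +x,+y)=(265,590), (-x,+y)=(640,420), (-x,-y)=(375,32)?
sc=f3([(270,588),(40,170),(372,35),(640,418)])-.4
for use in('top','scene'):
    d={'top':top,'scene':sc}[use]
    r=least_squares(lambda q:(proj(use,Rp(*q,obj))-d).ravel(),[350,-170,0],x_scale=[1,1,.01])
    print(use,r.x,r.fun.round(1))
r=least_squares(lambda q:np.r_[(proj('top',Rp(*q,obj))-top).ravel(),(proj('scene',Rp(*q,obj))-sc).ravel()],[350,-170,0],x_scale=[1,1,.01])
print(r.x,r.fun.round(1));q=r.x
for n,P in dict(sm=[80,0,95],up=[80,0,157],far=[142,0,95],near=[18,0,95],sl=[-80,78,100],sr=[-80,-78,100],tip=[-38,130,106]).items():
    W=Rp(*q,P);print(n,W[0].round(1),(proj('top',W)[0]-[310,160])*6,(proj('scene',W)[0]-[245,125])*5.4)
f2=lambda p:np.array(p)/3.8+[140,130]
a=at_z('top',f2((290,323))-.4,45);b=at_z('top',f2((528,287))-.4,45)
print('shaft',(a+b)/2,np.linalg.norm(a-b),np.arctan2(*( -(a-b)[:2]*[1,-1])))
print('cradle corners',[at_z('top',f2(p)-.4,10).round(0) for p in[(333,265),(487,242),(502,360),(348,382)]])
print('chuck',at_z('top',f2((513,68)),60).round(0),'tin',at_z('top',(471,215),85).round(0),'spanner',at_z('top',(347,140),3))
E
```

```text
top [ 5.38554747e+02 -1.86049266e+02 -7.67874155e-02] [-0.3 -0.6  0.3 -0.2  0.5  0.3 -0.5  0.5]
scene [ 5.39199675e+02 -1.87539961e+02 -7.91260879e-02] [-0.3  1.6 -1.5 -0.5  0.9 -2.   0.9  0. ]
[ 5.38937733e+02 -1.86737285e+02 -7.79850824e-02] [-0.  -0.8  0.5 -0.3  0.7  0.2 -0.3  0.3 -0.   1.8 -1.3 -0.3  1.  -1.9
  1.2  0.1]
sm [ 618.7 -193.    95. ] [398.28098665 132.21763869] [184.40012509 260.7169165 ]
up [ 618.7 -193.   157. ] [412.52590063 108.93132102] [172.34163212 191.14544161]
far [ 680.5 -197.8   95. ] [403.76530235   9.91846221] [ 77.42790015 307.19259744]
near [ 556.9 -188.1   95. ] [392.61282174 256.24572218] [288.99003707 215.34397347]
sl [ 465.3 -102.7  100. ] [223.66679048 445.15190949] [519.72580663 243.36595016]
sr [ 453.1 -258.3  100. ] [544.77081868 464.59465763] [383.26345328  43.20976488]
tip [511.2 -54.2 106. ] [121.87457348 351.19887124] [498.39854854 341.96987836]
shaft [547.8358494  198.62652197  45.        ] 194.12486410489342 0.13539441785065906
cradle corners [array([586., 268.,  10.]), array([604., 140.,  10.]), array([506., 127.,  10.]), array([489., 254.,  10.])]
chuck [737. 112.  60.] tin [ 516. -473.   85.] spanner [ 773.86609503 -113.73567751    3.        ]
```

Emit:
step_arm(
  moves=[0,0,-0.3,0,0,-0.55,1,0,0,-0.3,0,0,-0.55,1,0,0,-0.3,0,0,-0.55,1,0,0,-0.3,0,0,-0.55,1,0,0,-0.3,0,0,-0.55,1,0,0,-0.3,0,0,-0.55,1,0,0,-0.3,0,0,-0.55,1,0,0,-0.3,0,0,-0.55,1],
)

```text
time: 0.82
tool_pos: [195.6, 484.1, 240.5]
tcp_rot: [-3.132, -0.005, 3.077]
contact_force: [-0.0, -1.0, 0.2]
grip_width: 43.1
```

```bash
cat > plan.py <<'E'
import sys
from h import *
def plan(x,y,z,yaw=None):
    o=get_obs();M=R.from_euler('xyz',o['tcp_rot']);d=M.inv().apply(np.array([x,y,z])-o['tool_pos'])/20
    print(o['time'],o['tool_pos'].round(1),o['tcp_rot'].round(3),'units',d.round(2))
    if yaw is not None:
        T=R.from_euler('xyz',[np.pi,0,yaw]);print('turn units',((M.inv()*T).as_rotvec(degrees=True)/4).round(2))
if __name__=="__main__":plan(*map(float,sys.argv[1:]))
E
cat > restp.py <<'E'
# target given in rest frame x y z [yaw]
import sys
from fit import *
from plan import plan
a=list(map(float,sys.argv[1:]));w=Rp(538.9,-186.7,-0.078,a[:3])[0];print(w.round(1));plan(*w,3.064)
E
python3 restp.py -20 0 260
```

```text
[ 519.  -185.1  260. ]
0.8167 [195.6 484.1 240.5] [-3.132 -0.005  3.077] units [-18.28 -32.37  -0.74]
turn units [-0.14 -0.07  0.19]
```

Emit:
step_arm(
  moves=[-0.7,-1,0,0,0,0,1,-0.7,-1,0,0,0,0,1,-0.7,-1,0,0,0,0,1,-0.7,-1,0,0,0,0,1,-0.7,-1,0,0,0,0,1,-0.7,-1,0,0,0,0,1,-0.7,-1,0,0,0,0,1,-0.7,-1,0,0,0,0,1],
)

```text
time: 1.48
tool_pos: [298.3, 314.0, 240.2]
tcp_rot: [-3.132, -0.007, 3.088]
contact_force: [-0.4, -0.1, 0.5]
grip_width: 0.6
```

Emit:
step_arm(
  moves=[-0.7,-1,0,0,0,0,1,-0.7,-1,0,0,0,0,1,-0.7,-1,0,0,0,0,1,-0.7,-1,0,0,0,0,1,-0.7,-1,0,0,0,0,1,-0.7,-1,0,0,0,0,1,-0.7,-1,0,0,0,0,1,-0.7,-1,0,0,0,0,1],
)

```text
time: 2.15
tool_pos: [404.1, 138.7, 240.0]
tcp_rot: [-3.131, -0.01, 3.089]
contact_force: [0.7, 0.3, 0.1]
grip_width: 0.3
```

Emit:
step_arm(
  moves=[-0.5,-1,0,0,0,0,1,-0.5,-1,0,0,0,0,1,-0.5,-1,0,0,0,0,1,-0.5,-1,0,0,0,0,1,-0.5,-1,0,0,0,0,1,-0.5,-1,0,0,0,0,1,-0.5,-1,0,0,0,0,1,-0.5,-1,0,0,0,0,1],
)

```text
time: 2.82
tool_pos: [477.3, -34.7, 239.2]
tcp_rot: [-3.131, -0.013, 3.087]
contact_force: [-0.5, -0.0, -0.2]
grip_width: 0.6
```

```bash
python3 restp.py -20 0 260
```

```text
[ 519.  -185.1  260. ]
2.8167 [477.3 -34.7 239.2] [-3.131 -0.013  3.087] units [-2.48 -7.41 -1.  ]
turn units [-0.15 -0.19  0.34]
```

Emit:
step_arm(
  moves=[-0.33,-0.95,-0.15,-0.02,-0.03,0.05,1,-0.33,-0.95,-0.15,-0.02,-0.03,0.05,1,-0.33,-0.95,-0.15,-0.02,-0.03,0.05,1,-0.33,-0.95,-0.15,-0.02,-0.03,0.05,1,-0.33,-0.95,-0.15,-0.02,-0.03,0.05,1,-0.33,-0.95,-0.15,-0.02,-0.03,0.05,1,-0.33,-0.95,-0.15,-0.02,-0.03,0.05,1,0,-0.1,0,0,0,0.02,1],
)

```text
time: 3.48
tool_pos: [515.5, -182.6, 258.0]
tcp_rot: [3.141, -0.003, 3.057]
contact_force: [-0.8, 0.4, -0.6]
grip_width: 0.4
```

```bash
python3 restp.py -20 0 260; python3 -c "
from h import *
o=snap('wrist','w1',None,1.25);print(o['tool_pos'],o['tcp_rot'])"
```

```text
[ 519.  -185.1  260. ]
3.4833 [ 515.5 -182.6  258. ] [ 3.141e+00 -3.000e-03  3.057e+00] units [-0.19 -0.11 -0.1 ]
turn units [ 0.01 -0.05 -0.1 ]
[ 515.45069875 -182.60026112  257.99964584] [ 3.14091413 -0.00339033  3.05714088]
```

View pics/w1.png

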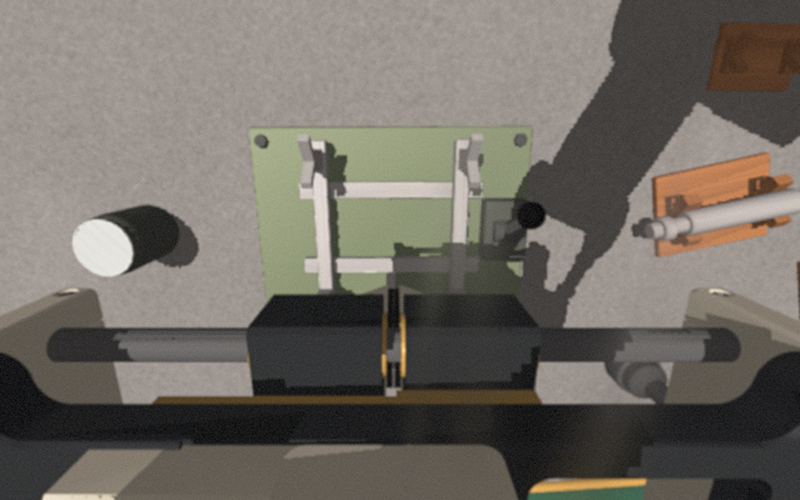

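```bash
python3 -c "
import cv2
im=cv2.imread('pics/w1_full.png');cv2.imwrite('pics/c4.png',cv2.resize(im[95:245,190:440],None,fx=3.2,fy=3.2,interpolation=2))"
```

```text
(no output)
```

View pics/c4.png

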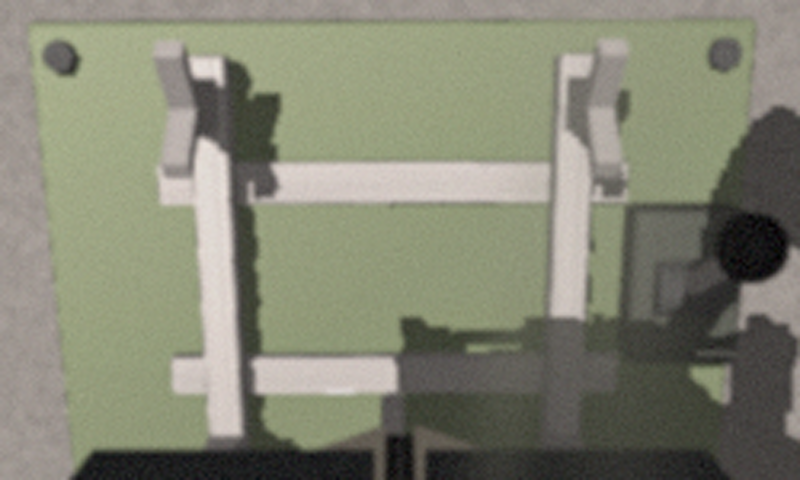

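```bash
cat > vs.py <<'E'
from fit import *
def meas(o,px,z=105,name='wrist'):
    out=[]
    for p in px:
        w=at_z(name,p,z,o);d=w-[538.9,-186.7,0];c,s=np.cos(-.078),np.sin(-.078)
        out.append([c*d[0]+s*d[1],-s*d[0]+c*d[1]])
    return np.array(out).round(1)
E
python3 - <<'E'
from vs import *
o=dict(tool_pos=np.array([515.45,-182.6,258]),tcp_rot=np.array([3.14091413,-0.00339033,3.05714088]))
f=lambda p:np.array(p)/3.2+[190,95]-.35
print(meas(o,[f((170,43)),f((613,43)),f((178,172)),f((605,172))]))
print('valley',meas(o,[f((188,105)),f((598,103))],87))
print(meas(o,[f((30,25)),f((755,20))],14), 'ball',meas(o,[f((752,247))],106))
E
```

```text
[[-105.1  -75.4]
 [-104.1   77.9]
 [ -60.8  -75.6]
 [ -59.9   77.4]]
valley [[-83.6 -74.4]
 [-83.3  77.4]]
[[-115.4 -156.7]
 [-115.5  159. ]] ball [[-32.5 132.3]]
```

```bash
python3 restp.py 58 0 170
```

```text
[ 596.7 -191.2  170. ]
3.5333 [ 514.9 -181.5  257.6] [ 3.14  -0.005  3.057] units [-4.14 -0.15  4.36]
turn units [ 0.02 -0.06 -0.1 ]
```

Emit:
step_arm(
  moves=[-0.65,-0.03,0.7,0,-0.01,-0.02,1,-0.65,-0.03,0.7,0,-0.01,-0.02,1,-0.65,-0.03,0.7,0,-0.01,-0.02,1,-0.65,-0.03,0.7,0,-0.01,-0.02,1,-0.65,-0.03,0.7,0,-0.01,-0.02,1,-0.65,-0.03,0.7,0,0,0,1,0,0,0,0,0,0,1],
)

```text
time: 4.12
tool_pos: [592.8, -184.9, 169.5]
tcp_rot: [3.137, -0.003, 3.066]
contact_force: [-0.9, 0.6, -1.0]
grip_width: 0.6
```

```bash
python3 restp.py 58 0 123; python3 -c "
from h import *
o=snap('wrist','w2',None,1.25);print(o['tool_pos'],o['tcp_rot'])
o=snap('scene','s2',(230,90,400,240),4.5)"
```

```text
[ 596.7 -191.2  123. ]
4.1167 [ 592.8 -184.9  169.5] [ 3.137e+00 -3.000e-03  3.066e+00] units [-0.23 -0.31  2.32]
turn units [ 0.07 -0.05  0.03]
[ 592.8484199  -184.85428246  169.52182249] [ 3.13663327 -0.00341205  3.06586845]
```

View pics/w2.png

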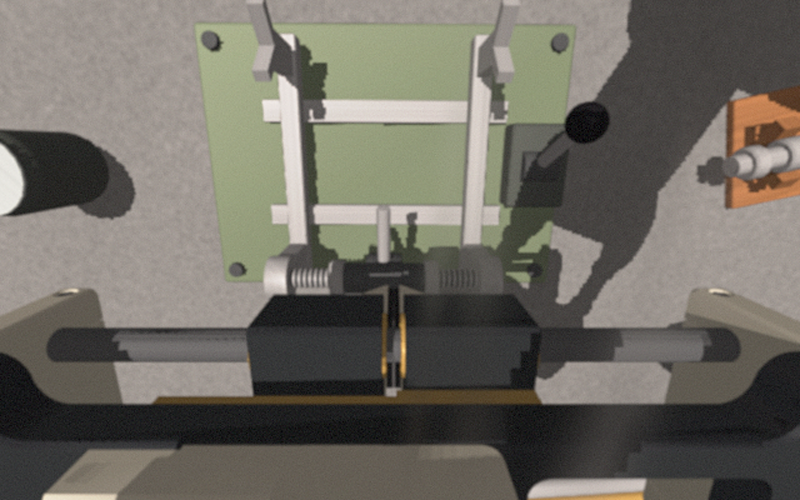

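View pics/s2.png

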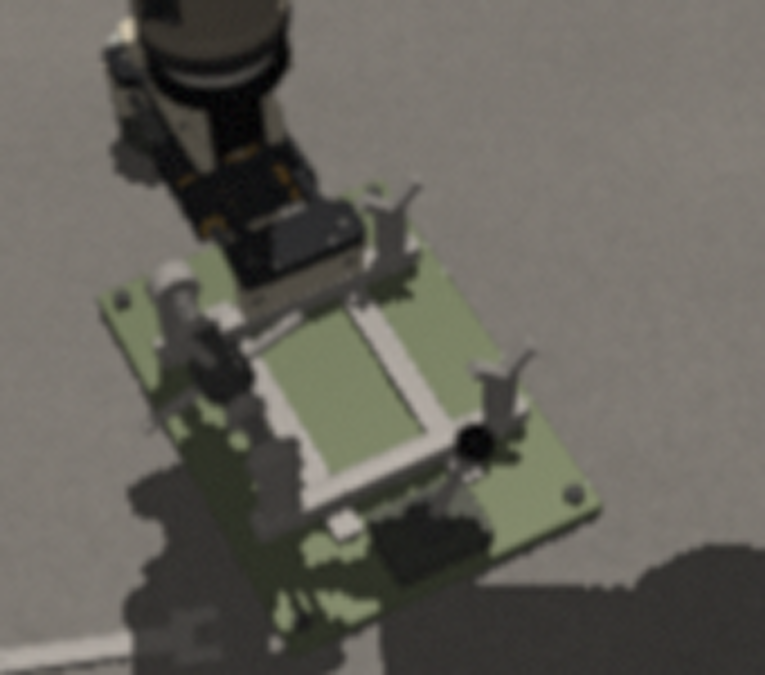

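Emit:
step_arm(
  moves=[-0.1,-0.15,0.5,0,0,0,1,-0.1,-0.15,0.6,0,0,0,1,-0.1,-0.1,0.6,0,0,0,1,0,0,0.5,0,0,0,1,0,0,0,0,0,0,1],
)

```text
time: 4.63
tool_pos: [597.4, -193.9, 128.3]
tcp_rot: [3.14, 0.004, 3.066]
contact_force: [0.7, 0.1, -0.8]
grip_width: 0.5
```

```bash
python3 restp.py 102 0 123
```

```text
[ 640.6 -194.6  123. ]
4.6333 [ 597.4 -193.9  128.3] [3.14  0.004 3.066] units [-2.15  0.12  0.27]
turn units [0.03 0.05 0.03]
```

Emit:
step_arm(
  moves=[-0.4,0.05,0.1,0,0,0,1,-0.4,0.05,0.1,0,0,0,1,-0.4,0,0.1,0,0,0,1,-0.4,0,0,0,0,0,1,-0.4,0,0,0,0,0,1,-0.3,0,0,0,0,0,1,0,0,0,0,0,0,1],
)

```text
time: 5.22
tool_pos: [648.7, -195.5, 122.4]
tcp_rot: [3.14, 0.005, 3.065]
contact_force: [0.4, 0.6, -0.8]
grip_width: 0.8
```

```bash
python3 restp.py 102 0 123; python3 -c "
from h import *
o=snap('wrist','w3',None,1.25);print(o['tool_pos'],o['tcp_rot'])"
```

```text
[ 640.6 -194.6  123. ]
5.2167 [ 648.7 -195.5  122.4] [3.14  0.005 3.065] units [ 0.41  0.01 -0.03]
turn units [0.02 0.07 0.02]
[ 648.66413488 -195.53423904  122.35596075] [3.14003208 0.00487181 3.06527268]
```

View pics/w3.png

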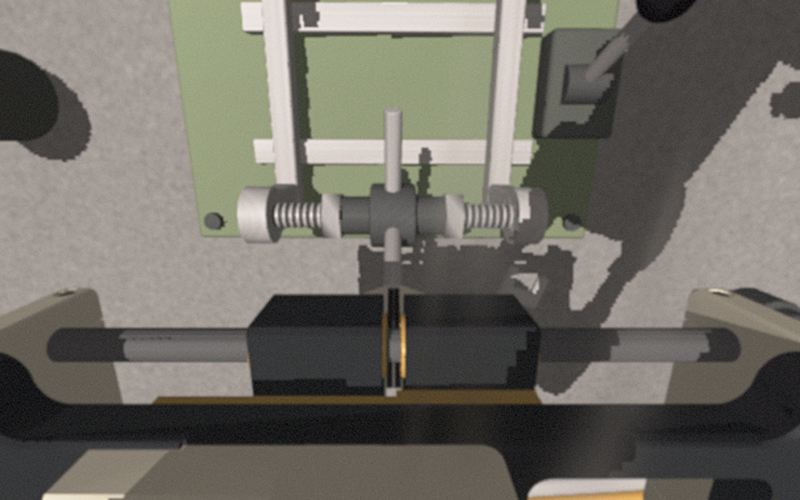

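```bash
cat > ang.py <<'E'
from fit import *
# given bar tip pixel in wrist image, angle from up toward +x
def bars(o,name='wrist'):
    for t in range(0,360,10):
        a=np.radians(t);P=Rp(538.9,-186.7,-.078,[80+62*np.sin(a),0,95+62*np.cos(a)]);print(t,proj(name,P,o)[0].round(0),end=' ')
    print('axis',proj(name,Rp(538.9,-186.7,-.078,[80,0,95]),o)[0])
E
python3 -c "
from ang import *
bars(get_obs())"
```

```text
0 [313. 198.] 10 [313. 216.] 20 [313. 232.] 30 [313. 244.] 40 [313. 253.] 50 [313. 258.] 60 [313. 261.] 70 [313. 260.] 80 [313. 257.] 90 [313. 251.] 100 [313. 245.] 110 [313. 237.] 120 [313. 227.] 130 [313. 218.] 140 [313. 207.] 150 [313. 196.] 160 [313. 185.] 170 [313. 174.] 180 [313. 162.] 190 [313. 151.] 200 [313. 140.] 210 [313. 129.] 220 [313. 119.] 230 [313. 109.] 240 [313. 101.] 250 [313.  94.] 260 [313.  89.] 270 [313.  87.] 280 [313.  87.] 290 [313.  90.] 300 [313.  97.] 310 [313. 107.] 320 [313. 122.] 330 [313. 139.] 340 [313. 158.] 350 [313. 178.] axis [313.33830777 175.37180397]
```

```bash
python3 -c "
from ang import *
bars(dict(tool_pos=np.array([592.85,-184.85,169.5]),tcp_rot=np.array([3.13663,-.0034,3.0659])))
bars(None,'top');bars(None,'scene')
o=snap('scene','s3',(230,90,400,240),4.5);o=snap('top','t3',(320,140,440,260),6)"
```

```text
0 [305. 253.] 10 [305. 266.] 20 [305. 276.] 30 [305. 284.] 40 [306. 289.] 50 [306. 292.] 60 [306. 293.] 70 [306. 291.] 80 [307. 287.] 90 [307. 282.] 100 [307. 276.] 110 [307. 268.] 120 [307. 260.] 130 [307. 251.] 140 [308. 242.] 150 [308. 233.] 160 [308. 224.] 170 [308. 214.] 180 [308. 205.] 190 [308. 196.] 200 [307. 188.] 210 [307. 180.] 220 [307. 173.] 230 [307. 167.] 240 [307. 163.] 250 [307. 160.] 260 [306. 158.] 270 [306. 159.] 280 [306. 162.] 290 [306. 167.] 300 [305. 174.] 310 [305. 184.] 320 [305. 197.] 330 [305. 210.] 340 [305. 225.] 350 [305. 239.] axis [306.51096807 224.03708401]
0 [379. 178.] 10 [379. 175.] 20 [379. 171.] 30 [379. 168.] 40 [379. 166.] 50 [379. 164.] 60 [378. 162.] 70 [378. 161.] 80 [378. 161.] 90 [377. 162.] 100 [377. 163.] 110 [376. 164.] 120 [376. 167.] 130 [376. 169.] 140 [375. 172.] 150 [375. 175.] 160 [375. 179.] 170 [374. 182.] 180 [374. 186.] 190 [374. 189.] 200 [374. 192.] 210 [374. 195.] 220 [374. 198.] 230 [374. 200.] 240 [374. 201.] 250 [375. 202.] 260 [375. 203.] 270 [375. 203.] 280 [376. 202.] 290 [376. 200.] 300 [377. 198.] 310 [377. 196.] 320 [378. 193.] 330 [378. 189.] 340 [378. 186.] 350 [379. 182.] axis [376.36844962 182.04901322]
0 [277. 160.] 10 [273. 162.] 20 [270. 164.] 30 [267. 167.] 40 [264. 169.] 50 [262. 172.] 60 [261. 175.] 70 [260. 177.] 80 [259. 180.] 90 [259. 182.] 100 [260. 184.] 110 [262. 185.] 120 [263. 187.] 130 [266. 187.] 140 [268. 188.] 150 [271. 188.] 160 [275. 187.] 170 [278. 186.] 180 [281. 185.] 190 [284. 183.] 200 [287. 182.] 210 [290. 179.] 220 [293. 177.] 230 [295. 175.] 240 [297. 172.] 250 [298. 170.] 260 [298. 167.] 270 [299. 165.] 280 [298. 163.] 290 [297. 161.] 300 [295. 160.] 310 [293. 159.] 320 [290. 158.] 330 [287. 158.] 340 [284. 158.] 350 [281. 159.] axis [279.16582689 173.28369858]
```

View pics/s3.png

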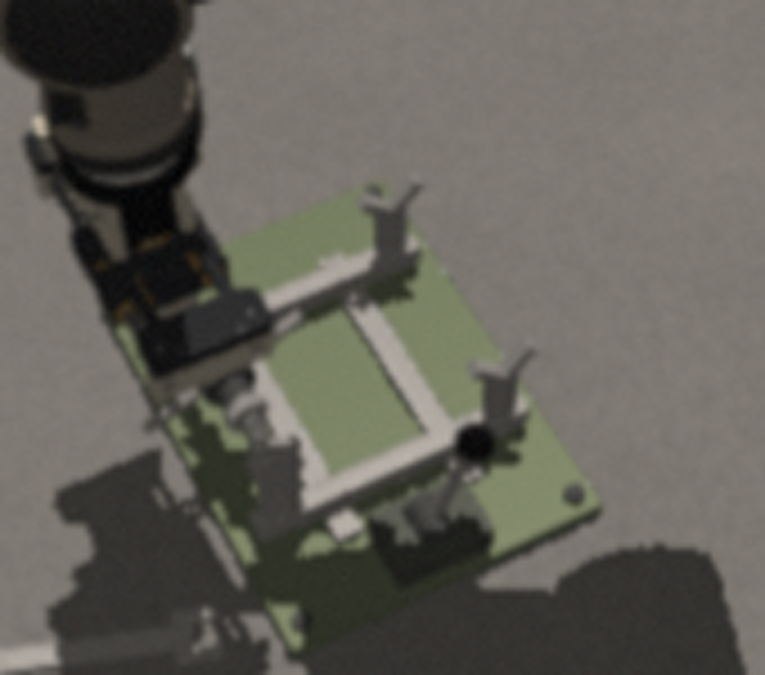

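View pics/t3.png

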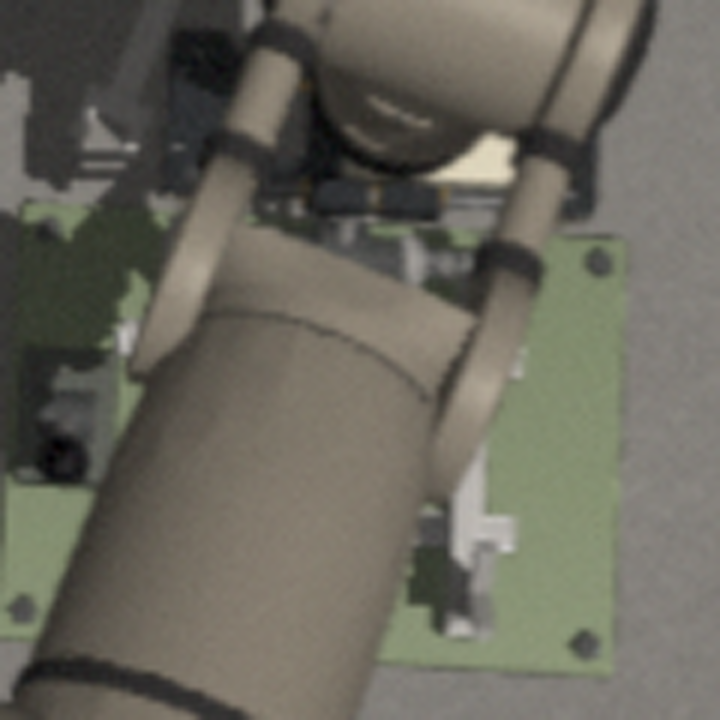

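```bash
python3 -c "
from h import *
o=get_obs();M=R.from_euler('xyz',o['tcp_rot']).as_matrix()
for t in ([0,0,0],[0,0,-19],[9,0,0],[-9,0,0],[0,0,-60],[0,20,0]):print(t,proj('wrist',o['tool_pos']+M@np.array(t),o))"; python3 -c "
import cv2
im=cv2.imread('pics/w3_full.png');cv2.imwrite('pics/c5.png',cv2.resize(im[140:330,215:415],None,fx=3.8,fy=3.8,interpolation=2))"
```

```text
[0, 0, 0] [[312.98185703 225.95618048]]
[0, 0, -19] [[312.85372617 236.96930276]]
[9, 0, 0] [[312.96608665 213.43819116]]
[-9, 0, 0] [[312.99726162 238.17605629]]
[0, 0, -60] [[312.46678889 270.23050611]]
[0, 20, 0] [[342.2908271  225.95418324]]
```

View pics/c5.png

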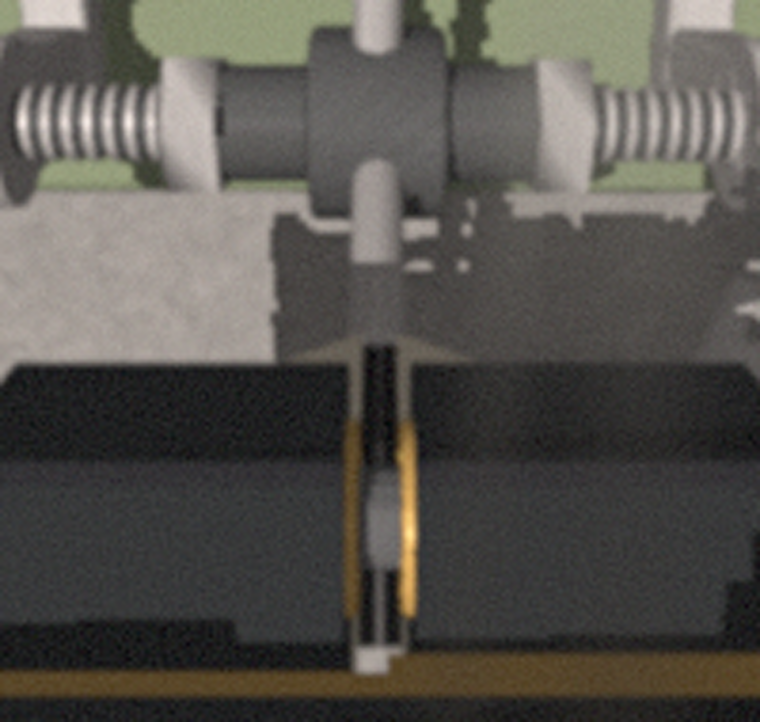

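Run:
```python
from vs import *
o1=dict(tool_pos=np.array([515.45,-182.6,258]),tcp_rot=np.array([3.14091413,-0.00339033,3.05714088]))
o2=dict(tool_pos=np.array([592.85,-184.85,169.5]),tcp_rot=np.array([3.13663,-.0034,3.0659]))
o3=get_obs()
import cv2
for n,f,b in(('a','w2',(160,0,460,130)),('b','w3',(120,0,520,130))):
    im=cv2.imread(f'pics/{f}_full.png');x0,y0,x1,y1=b;cv2.imwrite(f'pics/d{n}.png',cv2.resize(im[y0:y1,x0:x1],None,fx=2,fy=2,interpolation=2))
```

View pics/da.png

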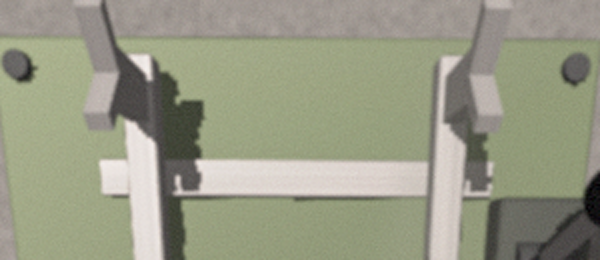

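View pics/db.png

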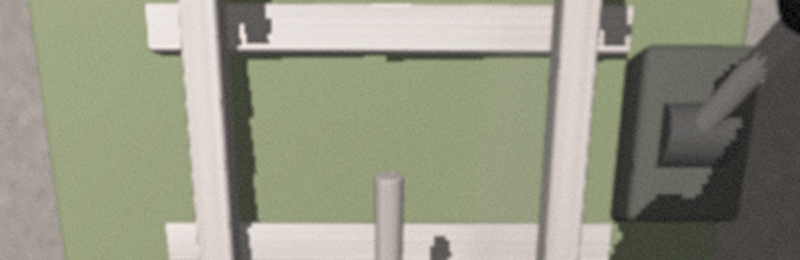

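Emit:
step_arm(
  moves=[0,0,-0.9,0,0,0,1,0,0,-0.9,0,0,0,1,0,0,-0.9,0,0,0,1,0,0,0,0,0,0,1],
)

```text
time: 5.7
tool_pos: [644.7, -195.0, 176.7]
tcp_rot: [3.138, -0.001, 3.065]
contact_force: [0.6, -0.6, 1.5]
grip_width: 0.6
```

```bash
python3 -c "
from h import *
from ang import bars
o=snap('wrist','w4',(200,60,460,280),3);print(o['tool_pos'],o['tcp_rot']);bars(o)"
```

```text
[ 644.7291795  -195.02800114  176.72092281] [ 3.13831965e+00 -1.22145585e-03  3.06456586e+00]
0 [313. 182.] 10 [313. 196.] 20 [313. 209.] 30 [313. 219.] 40 [313. 227.] 50 [313. 232.] 60 [313. 235.] 70 [313. 235.] 80 [313. 234.] 90 [313. 230.] 100 [313. 226.] 110 [313. 219.] 120 [313. 212.] 130 [313. 204.] 140 [313. 196.] 150 [313. 187.] 160 [313. 178.] 170 [313. 168.] 180 [313. 158.] 190 [313. 149.] 200 [313. 139.] 210 [313. 131.] 220 [313. 122.] 230 [313. 114.] 240 [313. 108.] 250 [313. 102.] 260 [313.  99.] 270 [313.  97.] 280 [313.  97.] 290 [313. 100.] 300 [313. 106.] 310 [313. 114.] 320 [313. 125.] 330 [313. 138.] 340 [313. 152.] 350 [313. 167.] axis [313.11758159 167.69292879]
```

View pics/w4.png

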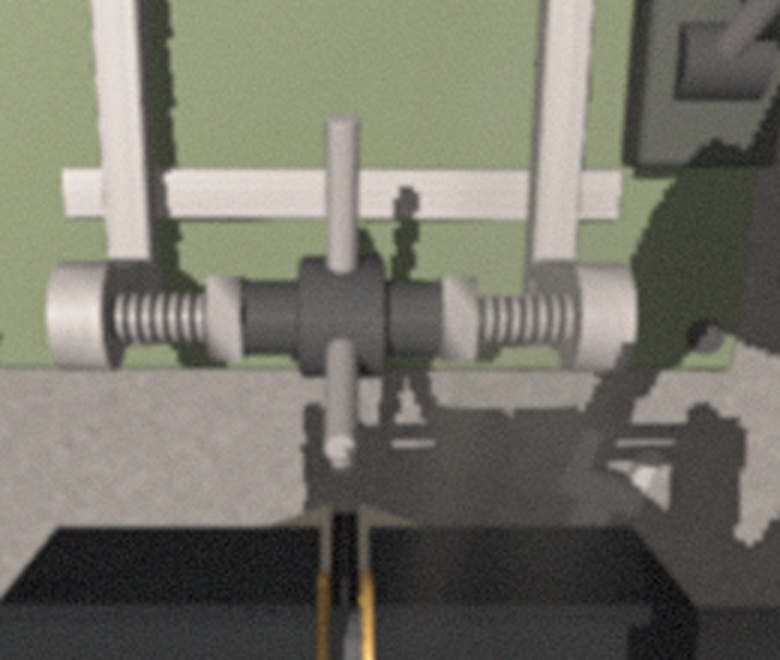

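```bash
python3 -c "
from h import *
o=get_obs();M=R.from_euler('xyz',o['tcp_rot']).as_matrix()
P=np.array([[0,0,0],[0,0,-35],[0,0,-66]])
W=o['tool_pos']+P@M.T
print((proj('scene',W)-[230,90])*4.5, proj('top',W))
snap('scene','s4',(230,90,400,240),4.5)"
```

```text
[[169.68520687 315.90393989]
 [162.04756962 279.95800213]
 [154.93440123 246.44557942]] [[379.78374992 168.108505  ]
 [381.32013665 165.41551205]
 [382.75176718 162.90563736]]
```

View pics/s4.png

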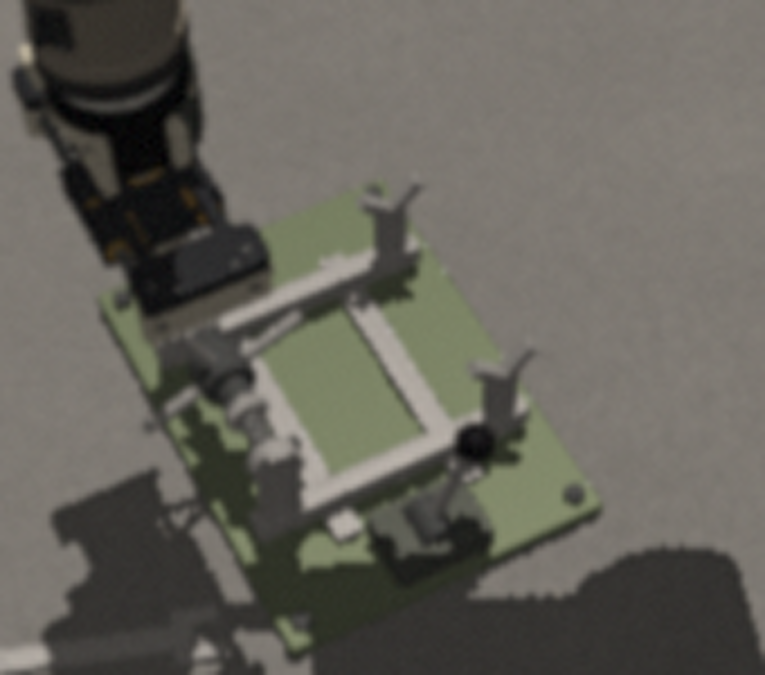

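Run:
```python
from h import *
im=cv2.imread('pics/wrist0.png');cv2.imwrite('pics/e1.png',cv2.resize(im[200:350,120:520],None,fx=2,fy=2,interpolation=2))
o=get_obs();M=R.from_euler('xyz',o['tcp_rot']).as_matrix()
for x in(9.5,-9.5):
  for y in(46,65):
    for z in(0,-20,-40,-66):print(x,y,z,(proj('wrist',o['tool_pos']+M@np.array([x,y,z]),o)[0]-[120,200])*2)
```

```text
9.5 46 0 [522.46676029  25.47079403]
9.5 46 -20 [536.75183799  46.28414736]
9.5 46 -40 [554.44661752  72.06704461]
9.5 46 -66 [584.92202614 116.47665579]
9.5 65 0 [578.83443203  25.46657982]
9.5 65 -20 [599.12613929  46.27546731]
9.5 65 -40 [624.25896101  72.05099384]
9.5 65 -66 [667.53805782 116.44238963]
-9.5 46 0 [519.10542091  77.68574225]
-9.5 46 -20 [532.64418476 103.33629239]
-9.5 46 -40 [549.31355944 134.92020457]
-9.5 46 -66 [577.76365554 188.83073853]
-9.5 65 0 [574.05949789  77.67424846]
-9.5 65 -20 [593.29146572 103.31840254]
-9.5 65 -40 [616.96849627 134.89223696]
-9.5 65 -66 [657.37304129 188.77915187]
```

View pics/e1.png

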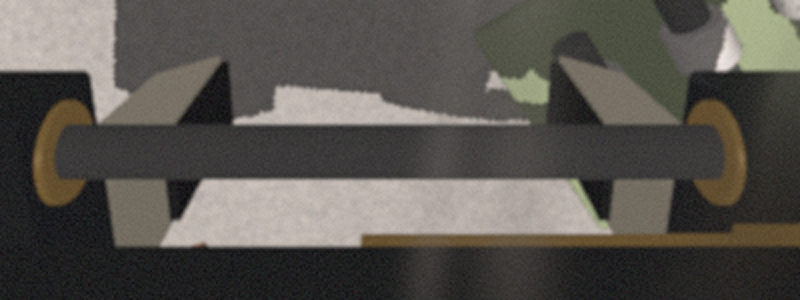

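```bash
python3 restp.py 54 0 130
```

```text
[ 592.7 -190.9  130. ]
5.8 [ 643.3 -194.4  172.9] [ 3.137 -0.006  3.065] units [ 2.52 -0.03  2.16]
turn units [ 0.07 -0.09  0.01]
```

Emit:
step_arm(
  moves=[0.6,0,0,0.02,-0.03,0,1,0.6,0,0,0.02,-0.03,0,1,0.6,0,0,0.02,-0.03,0,1,0.6,0,0,0,0,0,1,0.1,0,0.6,0,0,0,1,0,0,0.6,0,0,0,1,0,0,0.6,0,0,0,1,0,0,0,0,0,0,1],
)

```text
time: 6.47
tool_pos: [583.9, -187.5, 123.7]
tcp_rot: [3.135, -0.016, 3.064]
contact_force: [-0.6, 0.0, -0.2]
grip_width: 0.3
```

```bash
python3 restp.py 54 0 123
```

```text
[ 592.7 -190.9  123. ]
6.4667 [ 583.9 -187.5  123.7] [ 3.135 -0.016  3.064] units [-0.45 -0.13  0.03]
turn units [ 0.09 -0.23 -0.  ]
```

Emit:
step_arm(
  moves=[-0.4,-0.1,0.1,0.05,-0.1,0,1,0,0,0.25,0.04,-0.1,0,1,0,0,0.2,0,0,0,1,0,0,0.0,0,0,0,1],
)

```text
time: 6.8
tool_pos: [591.5, -190.0, 109.7]
tcp_rot: [3.141, -0.004, 3.064]
contact_force: [-0.3, -0.9, -0.1]
grip_width: 0.4
```

Emit:
step_arm(
  moves=[0,0,0.25,0,0,0,1,0,0,0.25,0,0,0,1,0,0,0,0,0,0,1],
)

```text
time: 7.05
tool_pos: [591.9, -190.1, 99.3]
tcp_rot: [3.141, -0.002, 3.064]
contact_force: [-0.5, -0.6, 0.7]
grip_width: 0.4
```

```bash
python3 restp.py 54 0 90;python3 -c "
from h import *
from ang import bars
o=snap('wrist','w5',(200,60,460,280),3);print(o['tool_pos'],o['tcp_rot']);bars(o)"
```

```text
[ 592.7 -190.9   90. ]
7.05 [ 591.9 -190.1   99.3] [ 3.141e+00 -2.000e-03  3.064e+00] units [-0.04 -0.04  0.46]
turn units [ 0.01 -0.03 -0.  ]
[ 591.92276075 -190.06279726   99.29246051] [ 3.14118665e+00 -2.41244786e-03  3.06399242e+00]
0 [311. 314.] 10 [311. 330.] 20 [311. 343.] 30 [311. 351.] 40 [312. 356.] 50 [312. 356.] 60 [312. 353.] 70 [312. 348.] 80 [312. 340.] 90 [312. 331.] 100 [312. 321.] 110 [312. 310.] 120 [312. 298.] 130 [312. 286.] 140 [312. 274.] 150 [312. 262.] 160 [312. 250.] 170 [312. 239.] 180 [312. 228.] 190 [312. 217.] 200 [312. 207.] 210 [312. 198.] 220 [312. 189.] 230 [312. 182.] 240 [312. 177.] 250 [312. 174.] 260 [312. 172.] 270 [312. 174.] 280 [312. 179.] 290 [312. 187.] 300 [311. 199.] 310 [311. 214.] 320 [311. 232.] 330 [311. 253.] 340 [311. 274.] 350 [311. 295.] axis [311.95248221 258.82918476]
```

View pics/w5.png

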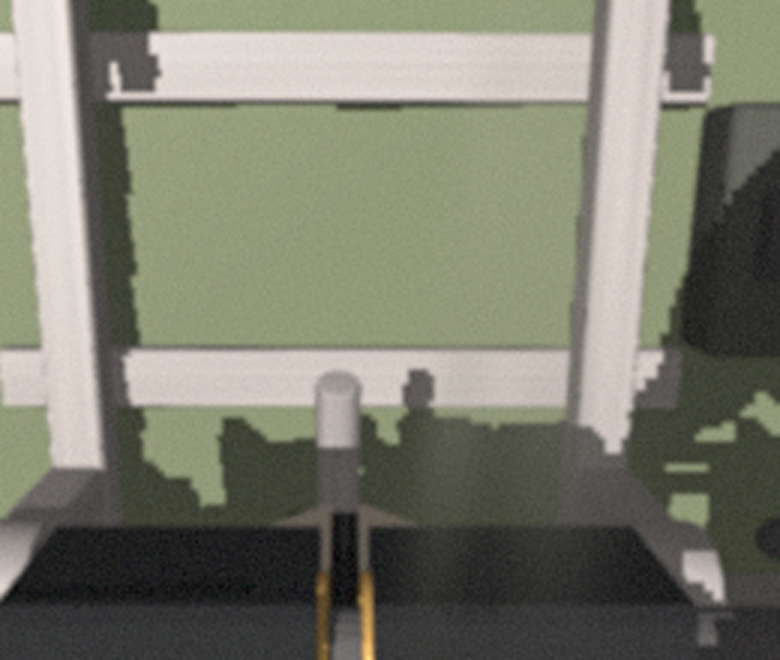

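Run:
```python
from h import *
o=get_obs();M=R.from_euler('xyz',o['tcp_rot']).as_matrix()
for z in(0,-20,-30,-40,-66,-100):print(z,[ (x,proj('wrist',o['tool_pos']+M@np.array([x,20,z]),o)[0].round(0)) for x in(-9.5,0,9.5,20,37)])
```

```text
0 [(-9.5, array([342., 239.])), (0, array([342., 226.])), (9.5, array([343., 213.])), (20, array([343., 198.])), (37, array([344., 172.]))]
-20 [(-9.5, array([345., 252.])), (0, array([345., 238.])), (9.5, array([346., 223.])), (20, array([346., 207.])), (37, array([347., 179.]))]
-30 [(-9.5, array([346., 259.])), (0, array([347., 244.])), (9.5, array([347., 229.])), (20, array([348., 212.])), (37, array([349., 183.]))]
-40 [(-9.5, array([348., 267.])), (0, array([349., 252.])), (9.5, array([349., 236.])), (20, array([350., 218.])), (37, array([351., 187.]))]
-66 [(-9.5, array([354., 294.])), (0, array([355., 277.])), (9.5, array([356., 258.])), (20, array([357., 237.])), (37, array([358., 201.]))]
-100 [(-9.5, array([366., 348.])), (0, array([368., 327.])), (9.5, array([369., 304.])), (20, array([371., 277.])), (37, array([373., 230.]))]
```

Emit:
step_arm(
  moves=[0,0,0.3,0,0,0,1,-0.2,0,0.15,0,0,0,1,-0.3,0,0,0,0,0,1,-0.3,0,0,0,0,0,1,0,0,0,0,0,0,1],
)

```text
time: 7.52
tool_pos: [610.1, -191.8, 90.5]
tcp_rot: [-3.141, -0.0, 3.064]
contact_force: [-0.1, -0.7, 0.0]
grip_width: 0.5
```

```bash
python3 restp.py 102 0 90;python3 -c "
from h import *
from ang import bars
o=snap('wrist','w6',(200,60,460,280),3);bars(o)"
```

```text
[ 640.6 -194.6   90. ]
7.5167 [ 610.1 -191.8   90.5] [-3.141 -0.     3.064] units [-1.53 -0.02  0.03]
turn units [-0.   -0.01 -0.  ]
0 [311. 293.] 10 [311. 312.] 20 [312. 326.] 30 [312. 336.] 40 [312. 341.] 50 [312. 342.] 60 [312. 340.] 70 [312. 335.] 80 [312. 328.] 90 [312. 319.] 100 [312. 308.] 110 [313. 297.] 120 [313. 285.] 130 [313. 273.] 140 [313. 261.] 150 [313. 248.] 160 [313. 236.] 170 [313. 224.] 180 [313. 212.] 190 [313. 200.] 200 [313. 189.] 210 [313. 179.] 220 [313. 170.] 230 [312. 161.] 240 [312. 155.] 250 [312. 150.] 260 [312. 147.] 270 [312. 148.] 280 [312. 151.] 290 [312. 159.] 300 [312. 170.] 310 [312. 185.] 320 [311. 204.] 330 [311. 226.] 340 [311. 249.] 350 [311. 272.] axis [312.23444023 240.35714009]
```

View pics/w6.png

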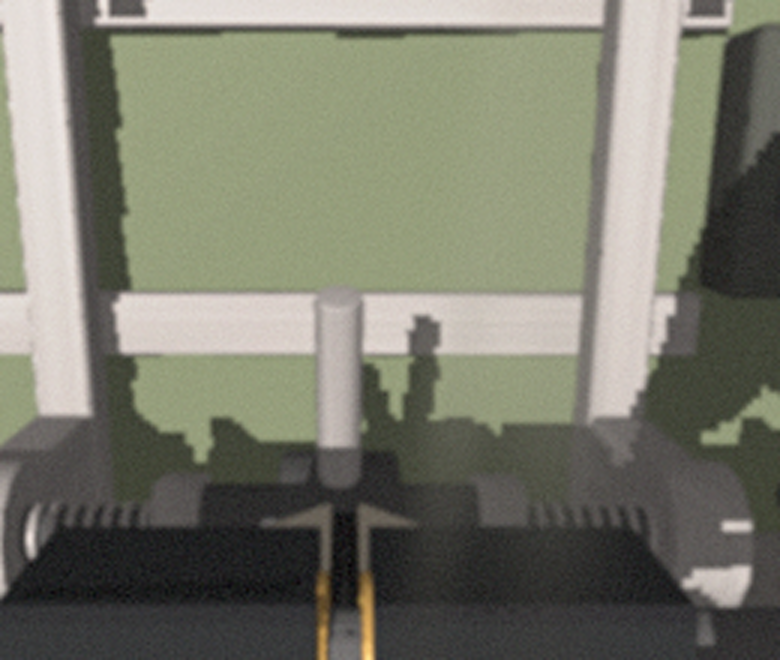

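Emit:
step_arm(
  moves=[-0.3,0,0,0,0,0,1,-0.3,0,0,0,0,0,1,-0.3,0,0,0,0,0,1,-0.3,0,0,0,0,0,1,-0.3,0,0,0,0,0,1,0,0,0,0,0,0,1],
)

```text
time: 8.07
tool_pos: [630.8, -193.8, 86.8]
tcp_rot: [3.14, -0.028, 3.063]
contact_force: [-0.1, -0.0, 2.7]
grip_width: 0.6
```

```bash
python3 restp.py 102 0 90;python3 -c "
from h import *
from ang import bars
o=snap('wrist','w7',(200,60,460,280),3);bars(o)"
```

```text
[ 640.6 -194.6   90. ]
8.0667 [ 630.8 -193.8   86.8] [ 3.14  -0.028  3.063] units [-0.49 -0.01 -0.18]
turn units [ 0.03 -0.4  -0.01]
0 [312. 253.] 10 [312. 274.] 20 [312. 291.] 30 [312. 304.] 40 [313. 312.] 50 [313. 315.] 60 [313. 315.] 70 [313. 312.] 80 [313. 306.] 90 [313. 298.] 100 [313. 288.] 110 [313. 278.] 120 [313. 266.] 130 [313. 254.] 140 [313. 242.] 150 [313. 229.] 160 [313. 216.] 170 [313. 204.] 180 [313. 191.] 190 [313. 179.] 200 [313. 167.] 210 [313. 156.] 220 [313. 145.] 230 [313. 135.] 240 [313. 126.] 250 [313. 119.] 260 [313. 115.] 270 [313. 112.] 280 [313. 113.] 290 [312. 118.] 300 [312. 127.] 310 [312. 141.] 320 [312. 159.] 330 [312. 180.] 340 [312. 204.] 350 [312. 229.] axis [312.72725772 212.36709952]
```

View pics/w7.png

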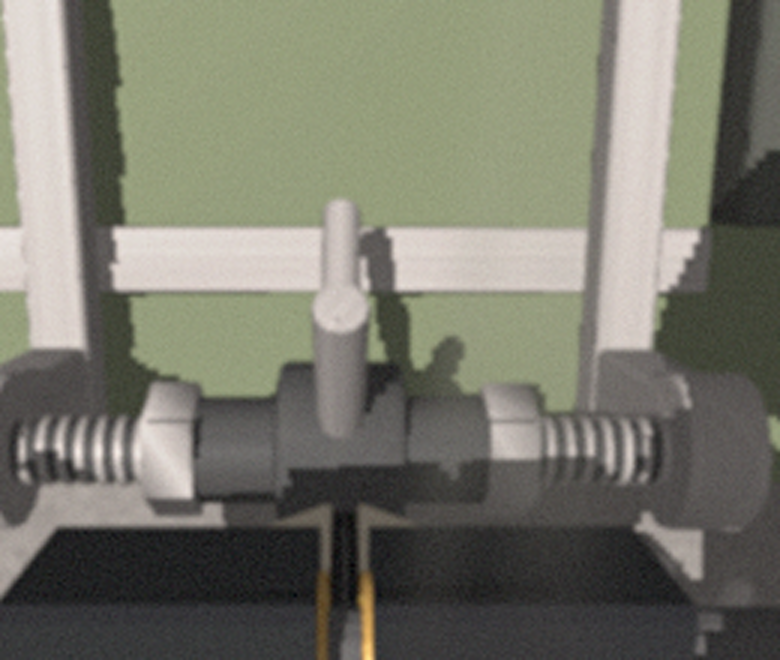

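Emit:
step_arm(
  moves=[0.2,0,-0.3,0.02,-0.15,0,1,0,0,-0.8,0.01,-0.15,0,1,0,0,-0.8,0,-0.1,0,1,0.5,0,-0.4,0,0,0,1,0.9,0,0,0,0,0,1,0.9,0,0,0,0,0,1,0.9,0,0,0,0,0,1,0.3,0,0,0,0,0,1],
)

```text
time: 8.78
tool_pos: [559.3, -188.5, 147.1]
tcp_rot: [-3.136, 0.022, 3.065]
contact_force: [1.1, -0.3, 0.7]
grip_width: 0.3
```

```bash
python3 restp.py 18 0 90
```

```text
[ 556.8 -188.1   90. ]
8.7833 [ 559.3 -188.5  147.1] [-3.136  0.022  3.065] units [0.19 0.03 2.85]
turn units [-0.08  0.32  0.01]
```

Emit:
step_arm(
  moves=[0.1,0,0.7,0,0.15,0,1,0,0,0.9,0,0.12,0,1,0,0,0.7,0,0,0,1,-0.4,0,0.1,0,0,0,1,-0.4,0,0,0,0,0,1,-0.4,0,0,0,0,0,1,-0.4,0,0,0,0,0,1,-0.4,0,0,0,0,0,1],
)

```text
time: 9.45
tool_pos: [600.0, -192.6, 103.3]
tcp_rot: [-3.134, 0.002, 3.063]
contact_force: [-4.5, 1.3, 2.7]
grip_width: 0.6
```

```bash
python3 restp.py 102 0 90
```

```text
[ 640.6 -194.6   90. ]
9.45 [ 600.  -192.6  103.3] [-3.134e+00  2.000e-03  3.063e+00] units [-2.03  0.06  0.67]
turn units [-0.11  0.02 -0.01]
```

Emit:
step_arm(
  moves=[-0.4,0,0.12,0,0,0,1,-0.4,0,0.12,0,0,0,1,-0.4,0,0.15,0,0,0,1,-0.4,0,0.15,0,0,0,1,-0.4,0,0.15,0,0,0,1,-0.3,0,0,0,0,0,1],
)

```text
time: 9.95
tool_pos: [648.3, -195.9, 90.0]
tcp_rot: [-3.134, -0.011, 3.064]
contact_force: [-3.9, 0.1, 1.3]
grip_width: 0.1
```

```bash
python3 restp.py 102 0 90;python3 -c "
from h import *
from ang import bars
o=snap('wrist','w8',(200,60,460,280),3);bars(o)"
```

```text
[ 640.6 -194.6   90. ]
9.95 [ 648.3 -195.9   90. ] [-3.134 -0.011  3.064] units [0.39 0.03 0.  ]
turn units [-0.11 -0.16  0.  ]
0 [313. 215.] 10 [313. 237.] 20 [313. 256.] 30 [313. 270.] 40 [313. 280.] 50 [313. 285.] 60 [313. 286.] 70 [314. 284.] 80 [314. 279.] 90 [314. 272.] 100 [314. 264.] 110 [314. 254.] 120 [314. 243.] 130 [314. 232.] 140 [314. 220.] 150 [314. 207.] 160 [314. 195.] 170 [315. 182.] 180 [315. 169.] 190 [315. 156.] 200 [315. 144.] 210 [315. 132.] 220 [314. 120.] 230 [314. 109.] 240 [314. 100.] 250 [314.  91.] 260 [314.  85.] 270 [314.  81.] 280 [314.  81.] 290 [314.  84.] 300 [313.  92.] 310 [313. 104.] 320 [313. 121.] 330 [313. 142.] 340 [313. 166.] 350 [313. 191.] axis [313.9105884  184.92978842]
```

View pics/w8.png

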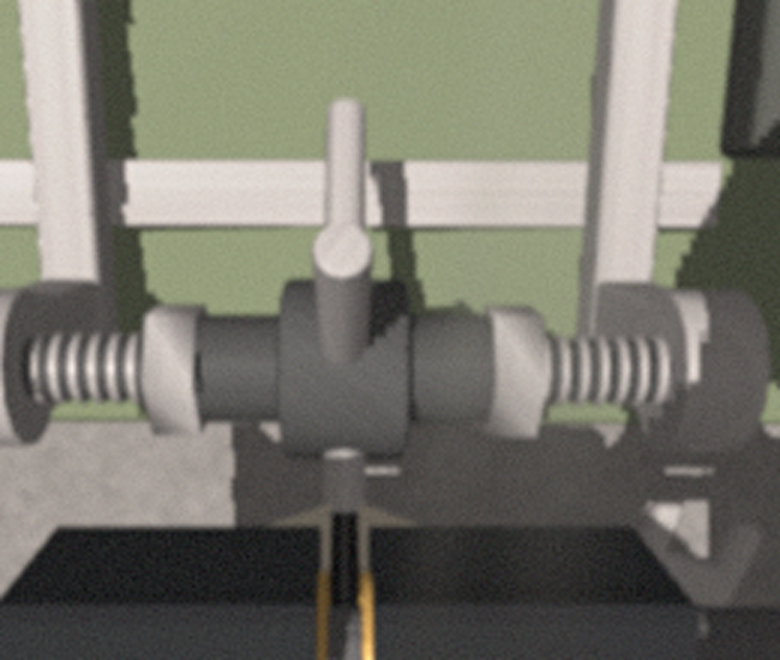

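Emit:
step_arm(
  moves=[0.2,0,-0.3,0,-0.1,0,1,0,0,-0.8,0,-0.05,0,1,0,0,-0.8,0,0,0,1,0.6,0,-0.4,0,0,0,1,0.9,0,0,0,0,0,1,0.9,0,0,0,0,0,1,0.9,0,0,0,0,0,1,0.5,0,0,0,0,0,1],
)

```text
time: 10.67
tool_pos: [574.2, -189.5, 142.9]
tcp_rot: [-3.131, 0.02, 3.067]
contact_force: [0.8, 0.1, -0.6]
grip_width: 0.4
```

Emit:
step_arm(
  moves=[0.1,0,0.7,0,0.05,0,1,0,0,0.9,0,0.05,0,1,0,0,0.8,0,0,0,1,-0.2,0,0.3,0,0,0,1,-0.4,0,0.1,0,0,0,1,-0.4,0,0,0,0,0,1,-0.4,0,0,0,0,0,1,-0.4,0,0,0,0,0,1],
)

```text
time: 11.33
tool_pos: [607.7, -193.5, 96.8]
tcp_rot: [-3.127, 0.022, 3.065]
contact_force: [-6.9, -0.6, -1.4]
grip_width: 0.6
```

```bash
python3 restp.py 108 0 90
```

```text
[ 646.6 -195.1   90. ]
11.3333 [ 607.7 -193.5   96.8] [-3.127  0.022  3.065] units [-1.94  0.07  0.38]
turn units [-0.21  0.31  0.01]
```

Emit:
step_arm(
  moves=[-0.4,0,0.1,-0.04,0.06,0,1,-0.4,0,0.1,-0.04,0.06,0,1,-0.4,0,0.1,-0.04,0.06,0,1,-0.4,0,0.1,-0.04,0.06,0,1,-0.4,0,0.1,-0.04,0.06,0,1],
)

```text
time: 11.75
tool_pos: [645.6, -195.9, 90.6]
tcp_rot: [3.141, -0.01, 3.065]
contact_force: [-5.2, -0.4, 2.4]
grip_width: 0.4
```

```bash
python3 restp.py 108 0 90;python3 -c "
from h import *
from ang import bars
o=snap('wrist','w9',(200,60,460,280),3);bars(o)"
```

```text
[ 646.6 -195.1   90. ]
11.75 [ 645.6 -195.9   90.6] [ 3.141 -0.01   3.065] units [-0.04  0.04  0.03]
turn units [ 0.01 -0.14  0.02]
0 [314. 221.] 10 [314. 243.] 20 [314. 261.] 30 [314. 274.] 40 [314. 283.] 50 [314. 288.] 60 [314. 289.] 70 [314. 287.] 80 [314. 282.] 90 [314. 275.] 100 [314. 266.] 110 [314. 257.] 120 [314. 246.] 130 [314. 234.] 140 [314. 222.] 150 [314. 210.] 160 [314. 197.] 170 [314. 185.] 180 [314. 172.] 190 [314. 159.] 200 [314. 147.] 210 [314. 135.] 220 [314. 124.] 230 [314. 113.] 240 [314. 104.] 250 [314.  96.] 260 [314.  90.] 270 [315.  86.] 280 [315.  86.] 290 [315.  90.] 300 [315.  98.] 310 [315. 110.] 320 [315. 127.] 330 [315. 148.] 340 [314. 172.] 350 [314. 197.] axis [314.32863061 188.7225966 ]
```

View pics/w9.png

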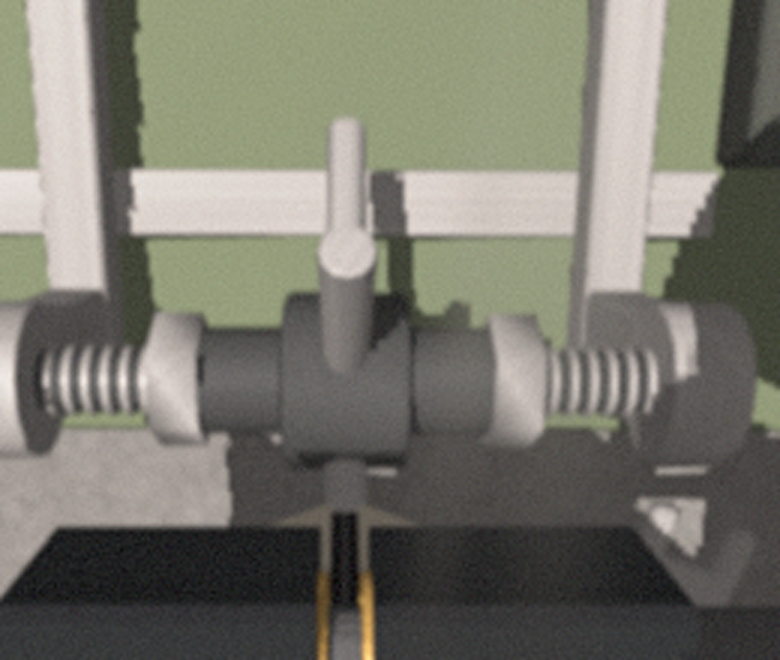

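Emit:
step_arm(
  moves=[0.2,0,-0.3,0,-0.1,0,1,0,0,-0.8,0,-0.05,0,1,0,0,-0.8,0,0,0,1,0.6,0,-0.4,0,0,0,1,0.9,0,0,0,0,0,1,0.9,0,0,0,0,0,1,0.9,0,0,0,0,0,1,0.6,0,0,0,0,0,1],
)

```text
time: 12.47
tool_pos: [568.4, -190.1, 145.5]
tcp_rot: [-3.137, 0.026, 3.068]
contact_force: [0.9, -0.6, 0.5]
grip_width: 0.3
```

Emit:
step_arm(
  moves=[0.1,0,0.7,0,0.05,0,1,0,0,0.9,0,0.05,0,1,0,0,0.8,0,0.05,0,1,-0.2,0,0.3,0,0.05,0,1,-0.4,0,0.1,0,0,0,1,-0.4,0,0,0,0,0,1,-0.4,0,0,0,0,0,1,-0.4,0,0,0,0,0,1],
)

```text
time: 13.13
tool_pos: [602.4, -192.9, 101.8]
tcp_rot: [-3.133, 0.025, 3.066]
contact_force: [-4.5, 1.0, -1.6]
grip_width: 0.5
```

```bash
python3 restp.py 108 0 90
```

```text
[ 646.6 -195.1   90. ]
13.1333 [ 602.4 -192.9  101.8] [-3.133  0.025  3.066] units [-2.2   0.06  0.64]
turn units [-0.13  0.36  0.03]
```

Emit:
step_arm(
  moves=[-0.4,0,0.12,-0.02,0.06,0,1,-0.4,0,0.12,-0.02,0.06,0,1,-0.4,0,0.12,-0.02,0.06,0,1,-0.4,0,0.12,-0.02,0.06,0,1,-0.4,0,0.12,-0.02,0.06,0,1,-0.25,0,0,0,0,0,1],
)

```text
time: 13.63
tool_pos: [647.1, -195.9, 95.9]
tcp_rot: [-3.139, -0.005, 3.067]
contact_force: [-3.1, -0.7, 1.4]
grip_width: 0.7
```

```bash
python3 restp.py 108 0 90;python3 -c "
from h import *
from ang import bars
o=snap('wrist','w10',(200,60,460,280),3);bars(o)"
```

```text
[ 646.6 -195.1   90. ]
13.6333 [ 647.1 -195.9   95.9] [-3.139 -0.005  3.067] units [0.03 0.04 0.29]
turn units [-0.04 -0.07  0.05]
0 [314. 215.] 10 [314. 236.] 20 [314. 254.] 30 [314. 267.] 40 [314. 276.] 50 [314. 281.] 60 [314. 282.] 70 [314. 281.] 80 [314. 276.] 90 [314. 269.] 100 [314. 261.] 110 [314. 252.] 120 [314. 241.] 130 [314. 230.] 140 [314. 218.] 150 [314. 206.] 160 [314. 194.] 170 [314. 181.] 180 [314. 169.] 190 [314. 157.] 200 [314. 144.] 210 [314. 133.] 220 [315. 121.] 230 [315. 111.] 240 [315. 102.] 250 [315.  94.] 260 [315.  88.] 270 [315.  85.] 280 [315.  84.] 290 [314.  88.] 300 [314.  96.] 310 [314. 108.] 320 [314. 124.] 330 [314. 145.] 340 [314. 168.] 350 [314. 192.] axis [314.17118217 184.8340013 ]
```

View pics/w10.png

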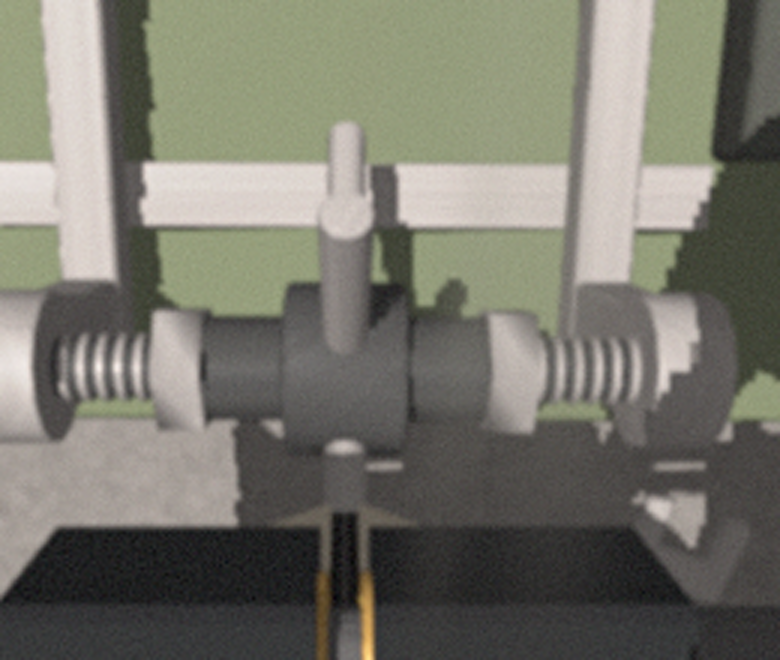

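Emit:
step_arm(
  moves=[0.2,0,-0.3,0,-0.1,0,1,0,0,-0.8,0,-0.05,0,1,0,0,-0.7,0,0,0,1,0.6,0,-0.3,0,0,0,1,1,0,0,0,0,0,1,1,0,0,0,0,0,1,1,0,0,0,0,0,1,0.7,0,0,0,0,0,1],
)

```text
time: 14.35
tool_pos: [561.4, -189.5, 147.4]
tcp_rot: [-3.133, 0.034, 3.07]
contact_force: [1.3, 0.5, -0.3]
grip_width: 0.3
```

Emit:
step_arm(
  moves=[0.1,0,0.7,0,0.05,0,1,0,0,0.9,0,0.05,0,1,0,0,0.8,0,0.05,0,1,-0.2,0,0.3,0,0.05,0,1,-0.4,0,0.1,0,0.03,0,1,-0.4,0,0.05,0,0.03,0,1,-0.4,0,0.05,0,0.03,0,1,-0.4,0,0.05,0,0,0,1],
)

```text
time: 15.02
tool_pos: [595.9, -192.7, 101.4]
tcp_rot: [-3.129, 0.026, 3.068]
contact_force: [-3.5, 1.1, 3.0]
grip_width: 0.8
```

```bash
python3 restp.py 108 0 90
```

```text
[ 646.6 -195.1   90. ]
15.0167 [ 595.9 -192.7  101.4] [-3.129  0.026  3.068] units [-2.52  0.07  0.64]
turn units [-0.19  0.38  0.05]
```

Emit:
step_arm(
  moves=[-0.4,0,0.12,-0.02,0.06,0,1,-0.4,0,0.12,-0.02,0.06,0,1,-0.4,0,0.12,-0.03,0.06,0,1,-0.4,0,0.15,-0.03,0.06,0,1,-0.4,0,0.15,-0.02,0.06,0,1,-0.4,0,0.1,-0.02,0,0,1,-0.2,0,0,0,0,0,1],
)

```text
time: 15.6
tool_pos: [649.0, -196.1, 93.7]
tcp_rot: [-3.138, -0.003, 3.069]
contact_force: [-3.3, 0.6, 1.4]
grip_width: 0.6
```

```bash
python3 restp.py 108 0 90;python3 -c "
from h import *
from ang import bars
o=snap('wrist','w11',(200,60,460,280),3);bars(o)"
```

```text
[ 646.6 -195.1   90. ]
15.6 [ 649.  -196.1   93.7] [-3.138e+00 -3.000e-03  3.069e+00] units [0.12 0.04 0.19]
turn units [-0.06 -0.05  0.08]
0 [314. 212.] 10 [314. 234.] 20 [314. 252.] 30 [314. 266.] 40 [314. 275.] 50 [314. 280.] 60 [314. 282.] 70 [314. 280.] 80 [314. 275.] 90 [314. 268.] 100 [314. 260.] 110 [314. 251.] 120 [314. 240.] 130 [314. 229.] 140 [314. 217.] 150 [314. 205.] 160 [315. 192.] 170 [315. 180.] 180 [315. 167.] 190 [315. 154.] 200 [315. 142.] 210 [315. 130.] 220 [315. 119.] 230 [315. 108.] 240 [315.  99.] 250 [315.  90.] 260 [315.  84.] 270 [315.  81.] 280 [315.  80.] 290 [315.  84.] 300 [315.  91.] 310 [315. 104.] 320 [315. 120.] 330 [314. 141.] 340 [314. 164.] 350 [314. 189.] axis [314.41208651 182.66935866]
```

View pics/w11.png

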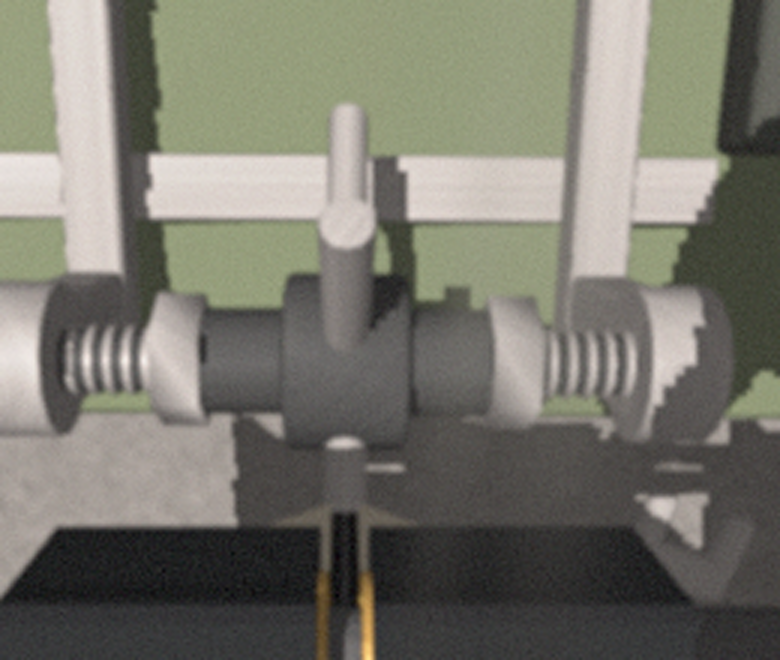

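Emit:
step_arm(
  moves=[0.2,0,-0.3,0,-0.1,0,1,0,0,-0.8,0,-0.05,0,1,0,0,-0.7,0,0,0,1,0.6,0,-0.3,0,0,0,1,1,0,0,0,0,0,1,1,0,0,0,0,0,1,1,0,0,0,0,0,1,0.7,0,0,0,0,0,1],
)

```text
time: 16.32
tool_pos: [562.8, -189.7, 145.0]
tcp_rot: [-3.132, 0.033, 3.072]
contact_force: [1.0, -0.1, -0.1]
grip_width: 0.5
```

Emit:
step_arm(
  moves=[0.1,0,0.7,0,0.05,0,1,0,0,0.9,0,0.05,0,1,0,0,0.8,0,0.05,0,1,-0.2,0,0.3,0,0.05,0,1,-0.4,0,0.1,0,0.03,0,1,-0.4,0,0.05,0,0.03,0,1,-0.4,0,0.05,0,0.03,0,1,-0.4,0,0.05,0,0,0,1],
)

```text
time: 16.98
tool_pos: [597.9, -193.0, 98.6]
tcp_rot: [-3.127, 0.025, 3.07]
contact_force: [-3.8, 0.9, 2.0]
grip_width: 0.3
```

```bash
python3 restp.py 96 0 92
```

```text
[ 634.6 -194.2   92. ]
16.9833 [ 597.9 -193.    98.6] [-3.127  0.025  3.07 ] units [-1.83  0.08  0.38]
turn units [-0.2   0.36  0.08]
```

Emit:
step_arm(
  moves=[-0.4,0,0.1,-0.02,0.06,0,1,-0.4,0,0.1,-0.02,0.06,0,1,-0.4,0,0.1,-0.03,0.06,0,1,-0.35,0,0.1,-0.03,0.06,0,1,0,0,0,0,0,0,1],
)

```text
time: 17.4
tool_pos: [630.0, -194.8, 95.7]
tcp_rot: [-3.134, 0.002, 3.071]
contact_force: [-0.7, -0.4, 0.6]
grip_width: 0.3
```

```bash
python3 restp.py 96 0 90;python3 -c "
from h import *
from ang import bars
o=snap('wrist','w12',(200,60,460,280),3);bars(o)"
```

```text
[ 634.6 -194.2   90. ]
17.4 [ 630.  -194.8   95.7] [-3.134e+00  2.000e-03  3.071e+00] units [-0.22  0.05  0.28]
turn units [-0.11  0.02  0.11]
0 [314. 250.] 10 [314. 269.] 20 [313. 285.] 30 [313. 297.] 40 [313. 304.] 50 [313. 307.] 60 [314. 307.] 70 [314. 304.] 80 [314. 298.] 90 [314. 290.] 100 [314. 281.] 110 [314. 271.] 120 [314. 260.] 130 [314. 248.] 140 [315. 237.] 150 [315. 224.] 160 [315. 212.] 170 [315. 200.] 180 [315. 188.] 190 [315. 176.] 200 [315. 164.] 210 [315. 153.] 220 [315. 143.] 230 [315. 134.] 240 [315. 126.] 250 [315. 120.] 260 [315. 116.] 270 [315. 114.] 280 [315. 116.] 290 [315. 121.] 300 [315. 130.] 310 [315. 144.] 320 [315. 161.] 330 [314. 182.] 340 [314. 205.] 350 [314. 228.] axis [314.55645421 209.60860623]
```

View pics/w12.png

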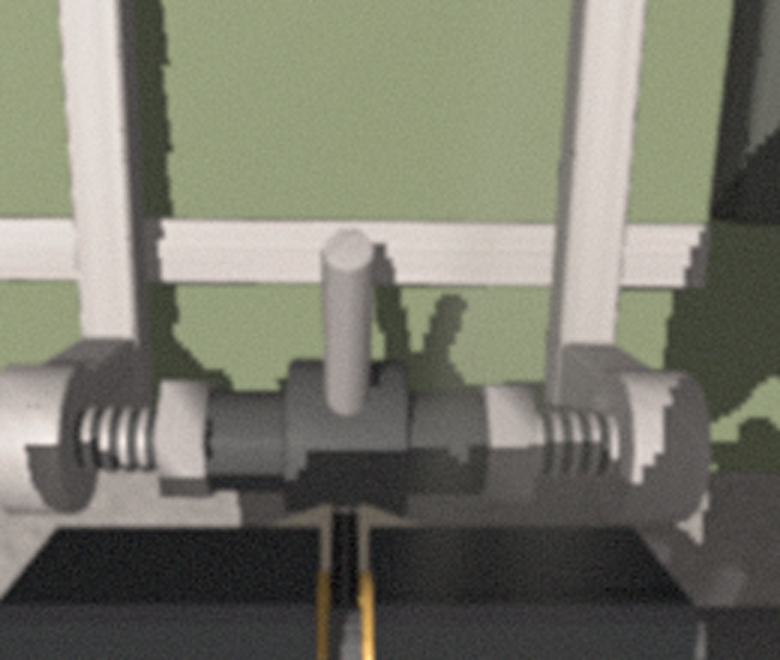

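Emit:
step_arm(
  moves=[0.2,0,-0.3,0,0,0,1,0.1,0,-1,0,0,0.05,1,0.5,0.2,-1,0,0,0.05,1,0.9,0.4,-1,0,0,0,1,0.9,0.4,-1,0,0,0,1,0.9,0.4,-1,0,0,0,1,0.9,0.4,-1,0,0,0,1,0.9,0.4,-1,0,0,0,1],
)

```text
time: 18.12
tool_pos: [524.8, -140.5, 249.4]
tcp_rot: [-3.132, 0.012, 3.063]
contact_force: [0.2, 0.3, 0.4]
grip_width: 0.1
```

```bash
python3 restp.py -66 130 66;python3 -c "
from h import *
o=snap('wrist','w13',(180,0,450,220),2.9);print(o)"
```

```text
[483.2 -52.   66. ]
18.1167 [ 524.8 -140.5  249.4] [-3.132  0.012  3.063] units [2.52 4.33 9.1 ]
turn units [-0.13  0.17 -0.01]
{'time': 18.1167, 'joint_positions': array([-0.39938839,  0.33159052,  1.38886382, -0.00514747,  1.40721331,
       -1.89089968]), 'dq': array([ 0.04369728, -0.64163634,  0.22023422,  0.00339507,  0.38017649,
        0.0426723 ]), 'tau': array([ -0.27785243, -40.22050738, -25.6470269 ,  -0.10026265,
        -0.48221603,  -0.06039288]), 'tool_pos': array([ 524.75458729, -140.48516516,  249.40396632]), 'tcp_rot': array([-3.13237965,  0.01161385,  3.06316404]), 'contact_force': array([0.16306378, 0.28317603, 0.4107512 ]), 'moment': array([ 0.04407188,  0.01710707, -0.02392534]), 'grip_width': 0.07920730503357536}
```

View pics/w13.png

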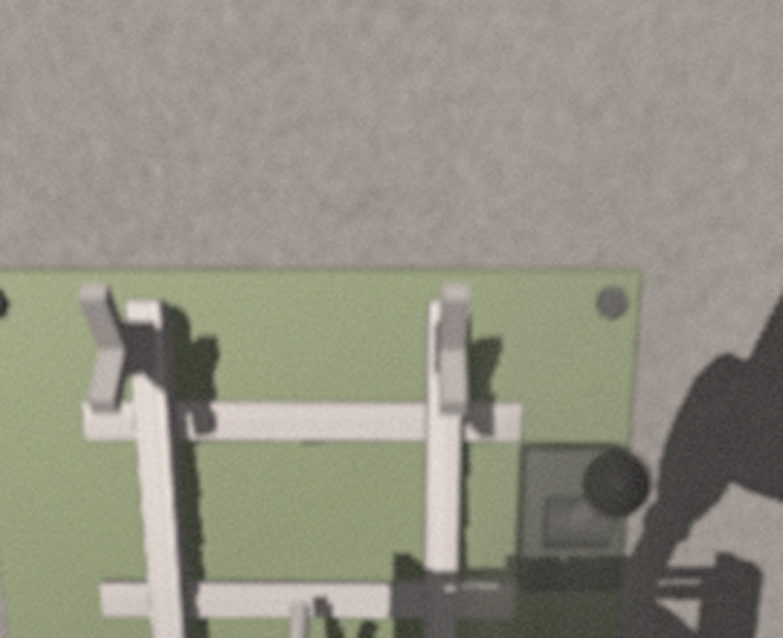

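Run:
```python
from vs import *
o=dict(tool_pos=np.array([524.75458729, -140.48516516,  249.40396632]),tcp_rot=np.array([-3.13237965,  0.01161385,  3.06316404]))
f=lambda p:np.array(p)/2.9+[180,0]-.35
print(meas(o,[f((97,290)),f((456,290)),f((103,403)),f((454,405))]))
print(meas(o,[f((641,269))],14),'ball',meas(o,[f((615,482))],106))
```

```text
[[-104.9  -63.8]
 [-104.8   68.7]
 [ -63.8  -65.4]
 [ -63.1   68.8]]
[[-117.3  160.1]] ball [[-33.7 132. ]]
```

Emit:
step_arm(
  moves=[0.3,0.55,0.8,-0.02,0.02,0,1,0.3,0.55,1,-0.02,0.02,0,1,0.3,0.55,1,-0.02,0.02,0,1,0.3,0.55,1,-0.02,0.02,0,1,0.3,0.55,1,-0.02,0.02,0,1,0.3,0.55,1,-0.02,0.02,0,1,0.3,0.5,1,0,0.02,0,1,0.3,0.3,0.5,0,0,0,1],
)

```text
time: 18.83
tool_pos: [491.3, -55.3, 119.2]
tcp_rot: [-3.129, 0.049, 3.062]
contact_force: [-0.6, 0.3, -0.2]
grip_width: 0.5
```

```bash
python3 restp.py -66 131 64;python3 -c "
from h import *
o=snap('wrist','w14',None,1.25)"
```

```text
[483.3 -51.   64. ]
18.8333 [491.3 -55.3 119.2] [-3.129  0.049  3.062] units [0.55 0.22 2.73]
turn units [-0.18  0.7  -0.03]
```

View pics/w14.png

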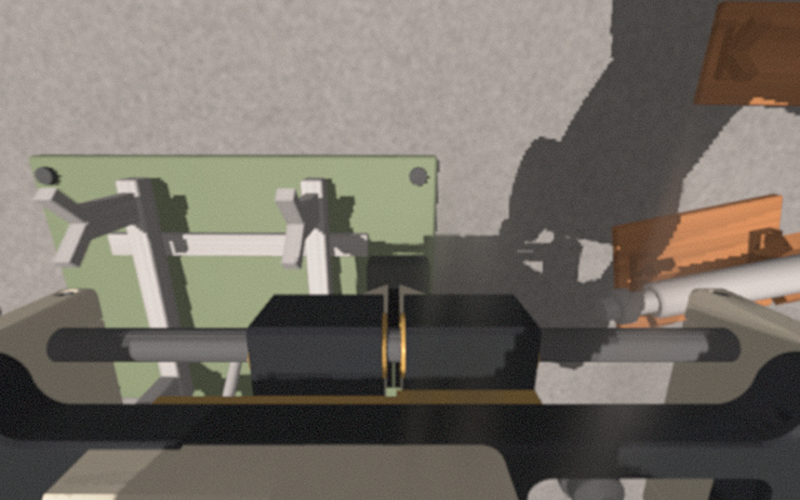

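Emit:
step_arm(
  moves=[0.3,0.1,0.1,-0.05,0.25,0,1,0.3,0.1,0.3,-0.05,0.2,0,1,0,0,0.8,-0.05,0.15,0,1,0,0,0.8,0,0.05,0,1,0,0,0.6,0,0,0,1,0,0,0,0,0,0,1],
)

```text
time: 19.38
tool_pos: [481.8, -51.2, 69.7]
tcp_rot: [-3.139, 0.009, 3.062]
contact_force: [-0.3, -0.0, -0.7]
grip_width: 0.7
```

```bash
python3 restp.py 16 131 64;python3 -c "
from h import *
o=snap('wrist','w15',None,1.25)"
```

```text
[565.1 -57.3  64. ]
19.3833 [481.8 -51.2  69.7] [-3.139  0.009  3.062] units [-4.17  0.02  0.32]
turn units [-0.03  0.13 -0.03]
```

View pics/w15.png

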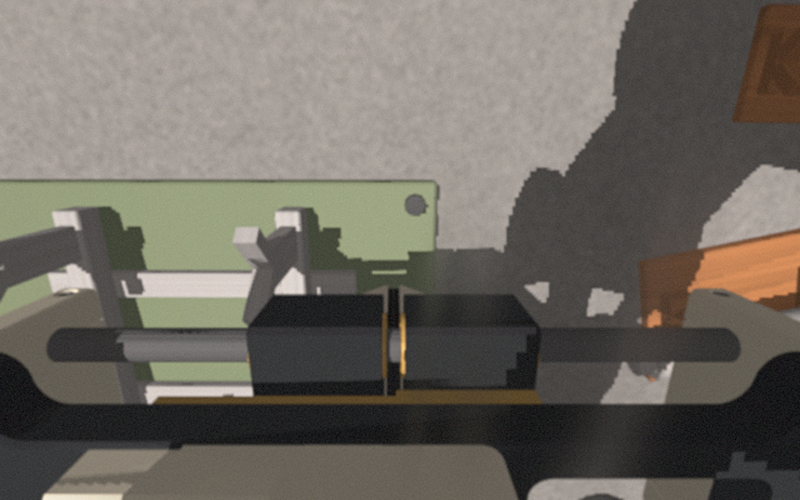

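Emit:
step_arm(
  moves=[-0.3,0,0.1,0,0.03,0,1,-0.4,0,0.1,0,0.03,0,1,-0.4,0,0.05,0,0.03,0,1,-0.4,0,0,0,0,0,1,-0.4,0,0,0,0,0,1,-0.4,0,0,0,0,0,1,-0.4,0,0,0,0,0,1,-0.4,0,0,0,0,0,1],
)

```text
time: 20.1
tool_pos: [552.9, -58.5, 72.8]
tcp_rot: [-3.138, 0.011, 3.061]
contact_force: [-0.8, 1.3, -1.0]
grip_width: 0.4
```

```bash
python3 restp.py 16 131 64;python3 -c "
from h import *
o=snap('wrist','w16',None,1.25)"
```

```text
[565.1 -57.3  64. ]
20.1 [552.9 -58.5  72.8] [-3.138  0.011  3.061] units [-0.6   0.11  0.45]
turn units [-0.06  0.16 -0.05]
```

View pics/w16.png

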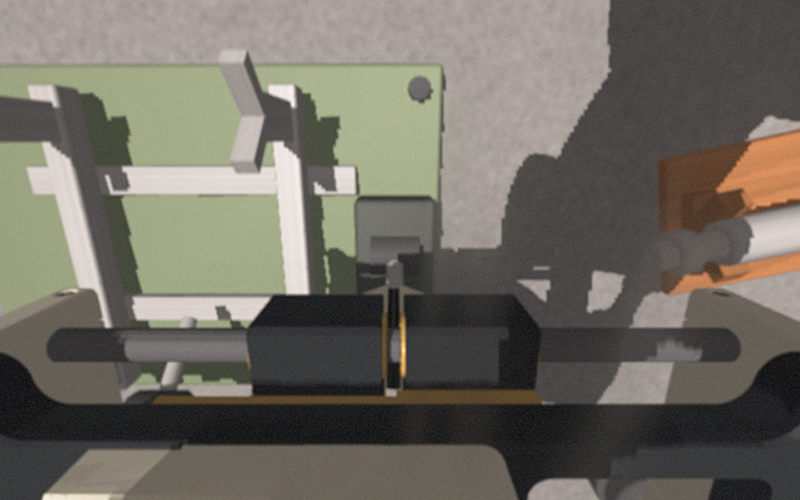

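Emit:
step_arm(
  moves=[-0.25,0.03,0.15,0,0.03,0,1,-0.25,0.03,0.15,0,0.03,0,1,-0.2,0.03,0.1,0,0.03,0,1,-0.15,0,0.05,0,0,0,1],
)

```text
time: 20.48
tool_pos: [562.3, -58.1, 64.6]
tcp_rot: [-3.137, -0.019, 3.062]
contact_force: [-10.9, -0.8, 8.0]
grip_width: 0.7
```

Emit:
step_arm(
  moves=[-0.2,0,0,0,0,0,1,0,0,0,0,0,0,1],
)

```text
time: 20.65
tool_pos: [560.6, -58.1, 64.2]
tcp_rot: [-3.136, -0.033, 3.062]
contact_force: [-0.7, 0.5, 0.0]
grip_width: 0.2
```

```bash
python3 restp.py 16 131 64
```

```text
[565.1 -57.3  64. ]
20.65 [560.6 -58.1  64.2] [-3.136 -0.033  3.062] units [-0.22  0.06  0.  ]
turn units [-0.07 -0.47 -0.03]
```

Emit:
step_arm(
  moves=[0.3,0,-0.1,0,-0.15,0,1,0.2,0,-0.7,0,-0.15,0,1,0,0,-1,0,-0.1,0,1,0,0,-1,0,0,0,1,0,0,-1,0,0,0,-1,0,0,-1,0,0,0,-1,0,0,-1,0,0,0,-1,0,0.3,-0.6,0,0,0,-1],
)

```text
time: 21.32
tool_pos: [552.7, -51.2, 195.0]
tcp_rot: [-3.137, -0.009, 3.061]
contact_force: [0.2, 0.8, 0.3]
grip_width: 22.6
```

```bash
python3 -c "
from h import *
o=snap('wrist','w17',None,1.25);print(o['tool_pos'],o['tcp_rot'])
o=snap('scene','s17',(240,110,440,320),2.85)"; python3 plan.py 547.8 198.6 130 1.706
```

```text
[552.71440629 -51.15948382 194.96473997] [-3.13705836 -0.00853765  3.06058853]
21.4167 [553.4 -50.1 195.1] [-3.137 -0.006  3.062] units [ 1.25 12.39  3.21]
turn units [-0.11 -0.04 19.42]
```

View pics/w17.png

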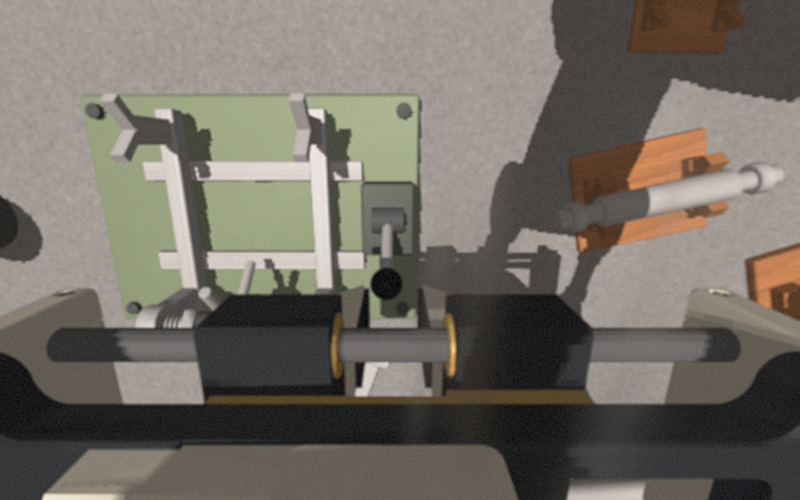

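View pics/s17.png

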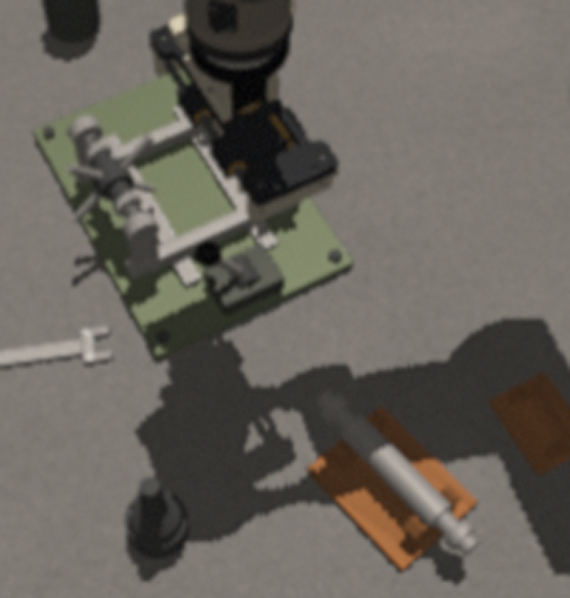

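Run:
```python
from vs import *
o=dict(tool_pos=np.array([552.71440629,-51.15948382,194.96473997]),tcp_rot=np.array([-3.13705836,-0.00853765,3.06058853]))
print('ball',meas(o,[np.array((387,283))/1.25],106))
f=lambda p:np.array(p)/1.25
print('V',meas(o,[f((112,100)),f((298,98)),f((122,155)),f((303,156))],105))
# shaft ends (collar+stub ends) axis z45
for p in((563,217),(783,176)): print(at_z('wrist',f(p),45,o))
```

```text
ball [[ 36.9 131.9]]
V [[-101.1  -62.4]
 [-101.9   69.9]
 [ -63.2  -62.6]
 [ -62.    70.8]]
[556.73983366 107.3067616   45.        ]
[534.85272231 303.53148622  45.        ]
```

Emit:
step_arm(
  moves=[0,0.9,0,0,0,0,-1,0,0.9,0,0,0,0,-1,0,0.9,0,0,0,0,-1,0,0.9,0,0,0,0,-1,0,0.9,0,0,0,0,-1,0,0.9,0,0,0,0,-1,0,0.9,0,0,0,0,-1,0,0.9,0,0,0,0,-1],
)

```text
time: 22.08
tool_pos: [564.3, 94.5, 185.2]
tcp_rot: [-3.135, -0.015, 3.056]
contact_force: [1.0, 0.2, 0.3]
grip_width: 83.7
```

Emit:
step_arm(
  moves=[0.3,0.8,0,0,0,0.5,-1,0.3,0.8,0,0,0,1,-1,0.3,0.6,0,0,0,1,-1,0,0.6,0,0,0,1,-1,0,0.3,0,0,0,1,-1,0,0,0,0,0,1,-1,0,0,0,0,0,1,-1,0,0,0,0,0,1,-1],
)

```text
time: 22.75
tool_pos: [553.7, 164.5, 172.2]
tcp_rot: [-3.118, -0.02, 2.516]
contact_force: [-0.7, -1.4, 0.1]
grip_width: 91.4
```

Emit:
step_arm(
  moves=[0,0,0,0,0,1,-1,0,0,0,0,0,1,-1,0,0,0,0,0,1,-1,0,0,0,0,0,1,-1,0,0,0,0,0,1,-1,0,0,0,0,0,1,-1,0,0,0,0,0,1,-1,0,0,0,0,0,1,-1],
)

```text
time: 23.42
tool_pos: [550.9, 163.2, 159.6]
tcp_rot: [-3.096, -0.007, 1.93]
contact_force: [-0.7, 0.4, -0.4]
grip_width: 91.7
```

```bash
python3 plan.py 547.8 198.6 130 1.706
```

```text
23.4167 [550.9 163.2 159.6] [-3.096 -0.007  1.93 ] units [1.7  0.54 1.47]
turn units [-0.67 -0.02  3.21]
```

Emit:
step_arm(
  moves=[0.3,0.05,-0.05,-0.12,0,0.55,-1,0.3,0.05,-0.05,-0.12,0,0.55,-1,0.3,0.05,-0.05,-0.12,0,0.55,-1,0.3,0,-0.05,-0.12,0,0.55,-1,0.3,0,-0.05,-0.12,0,0.55,-1,0.2,0,-0.05,-0.1,0,0.5,-1,0,0,-0.05,0,0,0,-1],
)

```text
time: 24.0
tool_pos: [542.6, 196.2, 155.6]
tcp_rot: [-3.132, 0.0, 1.687]
contact_force: [-0.4, -0.2, 0.2]
grip_width: 92.0
```

```bash
python3 plan.py 547.8 198.6 130 1.706; python3 -c "
from h import *
o=snap('wrist','w18',None,1.25);print(o['tool_pos'],o['tcp_rot'])"
```

```text
24.0 [542.6 196.2 155.6] [-3.132  0.     1.687] units [0.09 0.28 1.28]
turn units [-0.14  0.   -0.28]
[542.59617849 196.22663947 155.62486823] [-3.13196595e+00  1.28910663e-04  1.68677633e+00]
```

View pics/w18.png

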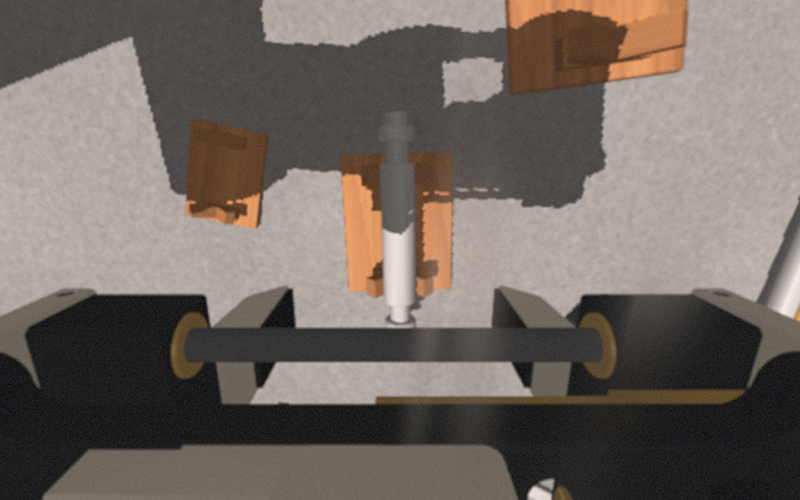

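Run:
```python
from h import *
im=cv2.imread('pics/w18_full.png');cv2.imwrite('pics/g1.png',cv2.resize(im[80:270,250:390],None,fx=4,fy=4,interpolation=2))
```

```text
(no output)
```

View pics/g1.png

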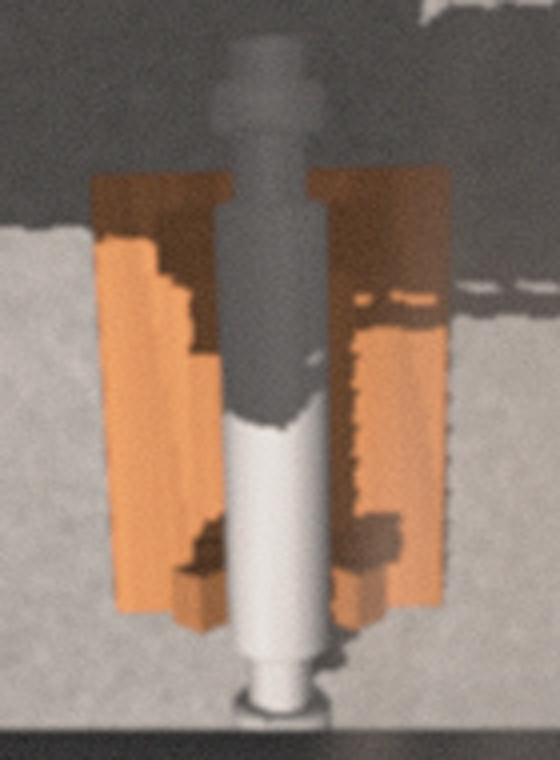

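Run:
```python
from h import *
o=dict(tool_pos=np.array([542.59617849,196.22663947,155.62486823]),tcp_rot=np.array([-3.13196595,1.28910663e-04,1.68677633]))
f=lambda p:np.array(p)/4+[250,80]-.375
P=[at_z('wrist',f(p),47,o) for p in((217,205),(328,203),(235,653),(328,651))]
P=np.array(P);print(P.round(1));a=(P[0]+P[1])/2;b=(P[2]+P[3])/2
print(np.linalg.norm(P[0]-P[1]),np.linalg.norm(a-b),(a+b)/2,np.arctan2(-(a-b)[0],(a-b)[1]))
C=np.array([at_z('wrist',f(p),10,o) for p in((92,177),(450,167),(118,612),(443,606))]);print(C.round(1),C.mean(0))
```

```text
[[524.6 253.5  47. ]
 [551.7 257.1  47. ]
 [542.2 135.4  47. ]
 [567.3 139.   47. ]]
27.253086056039216 119.22984580152571 [546.45301835 196.25529758  47.        ] 0.13973025678730977
[[488.3 254.9  10. ]
 [585.4 269.   10. ]
 [506.2 127.9  10. ]
 [603.8 141.6  10. ]] [545.92611417 198.36530622  10.        ]
```

Emit:
step_arm(
  moves=[0.02,0.1,0.4,-0.04,0,-0.1,-1,0.02,0.08,0.6,-0.04,0,-0.1,-1,0.02,0.05,0.7,-0.04,0,-0.1,-1,0,0,0.7,0,0,0,-1,0,0,0.5,0,0,0,-1,0,0,0,0,0,0,-1],
)

```text
time: 24.55
tool_pos: [547.7, 195.5, 90.2]
tcp_rot: [-3.138, 0.001, 1.718]
contact_force: [-0.8, 0.2, 0.1]
grip_width: 91.6
```

```bash
python3 plan.py 547.2 197.5 -7 1.709
```

```text
24.55 [547.7 195.5  90.2] [-3.138e+00  1.000e-03  1.718e+00] units [0.11 0.01 4.86]
turn units [-0.05  0.02  0.12]
```

Emit:
step_arm(
  moves=[0.05,0,0.6,-0.03,0.01,0.06,-1,0.05,0,0.7,-0.02,0.01,0.05,-1,0,0,0.7,0,0,0,-1,0,0,0.6,0,0,0,-1,0,0,0.4,0,0,0,-1,0,0,0,0,0,0,-1],
)

```text
time: 25.05
tool_pos: [548.6, 195.7, 26.1]
tcp_rot: [-3.141, 0.0, 1.713]
contact_force: [-0.6, 0.1, -0.6]
grip_width: 91.8
```

```bash
python3 plan.py 547.2 197.5 -7 1.709; python3 -c "
from h import *
o=snap('wrist','w19',None,1.25);snap('scene','s19',(300,190,480,340),4)"
```

```text
25.05 [548.6 195.7  26.1] [-3.141  0.     1.713] units [ 0.1  -0.06  1.66]
turn units [-0.01  0.    0.06]
```

View pics/w19.png

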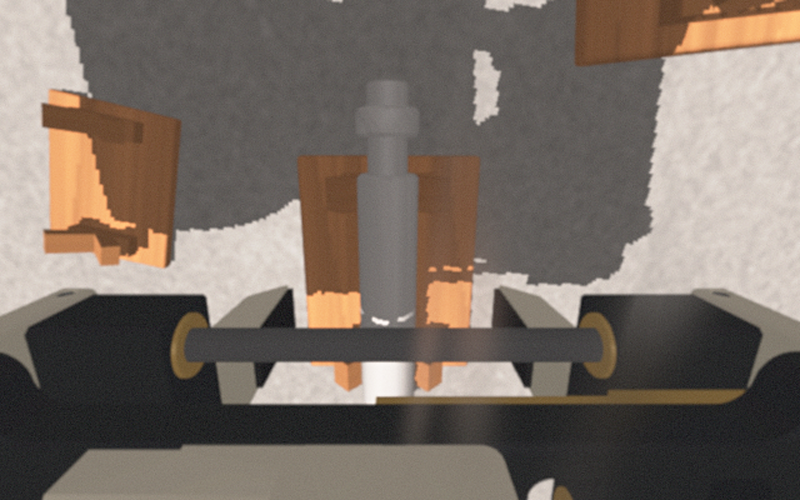

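View pics/s19.png

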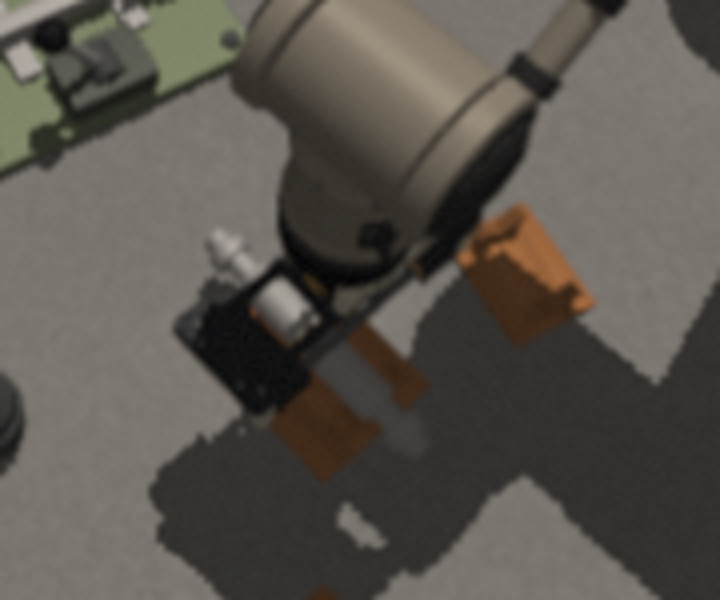

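Emit:
step_arm(
  moves=[0.05,-0.03,0.5,0,0,0.03,-1,0.05,-0.03,0.5,0,0,0.03,-1,0,0,0.35,0,0,0,-1,0,0,0.1,0,0,0,-1,0,0,0,0,0,0,-1],
)

```text
time: 25.57
tool_pos: [550.0, 198.4, -1.6]
tcp_rot: [3.135, -0.0, 1.709]
contact_force: [-0.3, 0.1, -0.3]
grip_width: 91.4
```

```bash
python3 plan.py 547.2 197.5 -7 1.709
```

```text
25.5667 [550.  198.4  -1.6] [ 3.135 -0.     1.709] units [-0.02 -0.15  0.27]
turn units [ 0.1 -0.   0. ]
```

Emit:
step_arm(
  moves=[-0.02,-0.12,0.2,0.06,0,0,-1,0,0,0.05,0.03,0,0,-1,0,0,0,0,0,0,1,0,0,0,0,0,0,1,0,0,0,0,0,0,1,0,0,0,0,0,0,1,0,0,0,0,0,0,1,0,0,0,0,0,0,1],
)

```text
time: 26.23
tool_pos: [548.2, 197.8, -6.3]
tcp_rot: [3.14, -0.0, 1.709]
contact_force: [0.5, -0.6, -0.5]
grip_width: 56.3
```

Emit:
step_arm(
  moves=[0,0,0,0,0,0,1,0,0,0,0,0,0,1,0,0,0,0,0,0,1,0,0,0,0,0,0,1],
)

```text
time: 26.57
tool_pos: [546.7, 197.6, -6.3]
tcp_rot: [-3.14, -0.0, 1.709]
contact_force: [-11.2, -1.6, 6.1]
grip_width: 29.7
```

```bash
python3 plan.py 547.2 197.5 -7 1.709
```

```text
26.5667 [546.7 197.6  -6.3] [-3.14  -0.     1.709] units [-0.01  0.02  0.04]
turn units [-0.02 -0.    0.  ]
```

Emit:
step_arm(
  moves=[0,0,0,0,0,0,1,0,0,0,0,0,0,1,0,0,0,0,0,0,1],
)

```text
time: 26.82
tool_pos: [545.4, 197.3, -6.3]
tcp_rot: [-3.138, -0.0, 1.71]
contact_force: [0.1, -0.1, 0.4]
grip_width: 26.9
```

Emit:
step_arm(
  moves=[0,0,-0.2,0,0,0,1,0,0,-0.3,0,0,0,1,0,0,-0.4,0,0,0,1,0,0,-0.4,0,0,0,1,0,0,-0.4,0,0,0,1,0,0,-0.4,0,0,0,1],
)

```text
time: 27.32
tool_pos: [542.6, 196.6, 35.1]
tcp_rot: [-3.129, 0.001, 1.709]
contact_force: [0.7, -0.5, -6.4]
grip_width: 27.0
```

```bash
python3 plan.py 547.2 197.5 120 1.709; python3 -c "
from h import *
o=snap('wrist','w20',None,1.25)"
```

```text
27.3167 [542.6 196.6  35.1] [-3.129e+00  1.000e-03  1.709e+00] units [ 0.01  0.18 -4.25]
turn units [-0.18  0.01  0.  ]
```

View pics/w20.png

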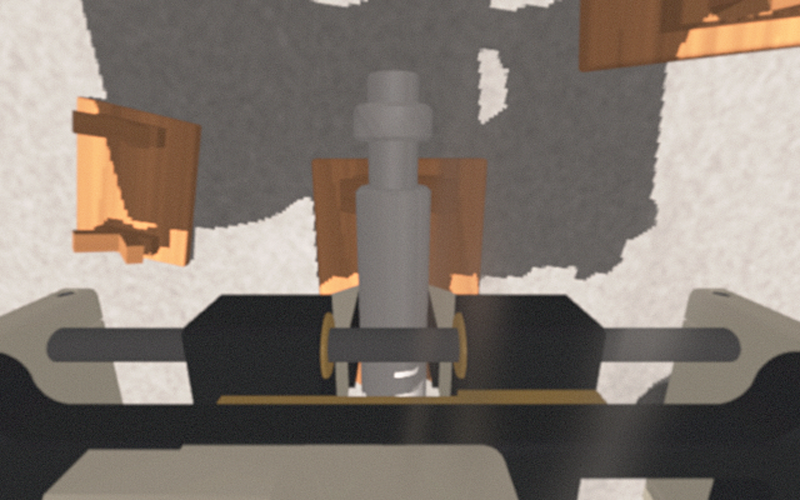

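Run:
```python
from h import *
o=get_obs()
im=cv2.imread('pics/w20_full.png');cv2.imwrite('pics/g2.png',cv2.resize(im[50:240,240:390],None,fx=4,fy=4,interpolation=2))
c=get_calibration('wrist');m=c['mount'];K=c['mtx']
for x in range(40,100,5):
    q=np.linalg.inv(m)@np.array([x,14,-53,1]);l=np.linalg.inv(m)@np.array([x,-14,-53,1]);
    f=lambda q:((np.array([K[0,0]*q[0]/q[2]+K[0,2],K[1,1]*q[1]/q[2]+K[1,2]])-[240,50])*4).round(0)
    print(x,f(q),f(l))
```

```text
40 [414. 556.] [178. 556.]
45 [415. 514.] [177. 514.]
50 [416. 472.] [176. 472.]
55 [418. 429.] [174. 429.]
60 [419. 385.] [173. 385.]
65 [420. 341.] [172. 341.]
70 [421. 295.] [171. 295.]
75 [422. 248.] [169. 248.]
80 [424. 201.] [168. 201.]
85 [425. 152.] [167. 152.]
90 [426. 103.] [165. 103.]
95 [428.  52.] [164.  52.]
```

View pics/g2.png

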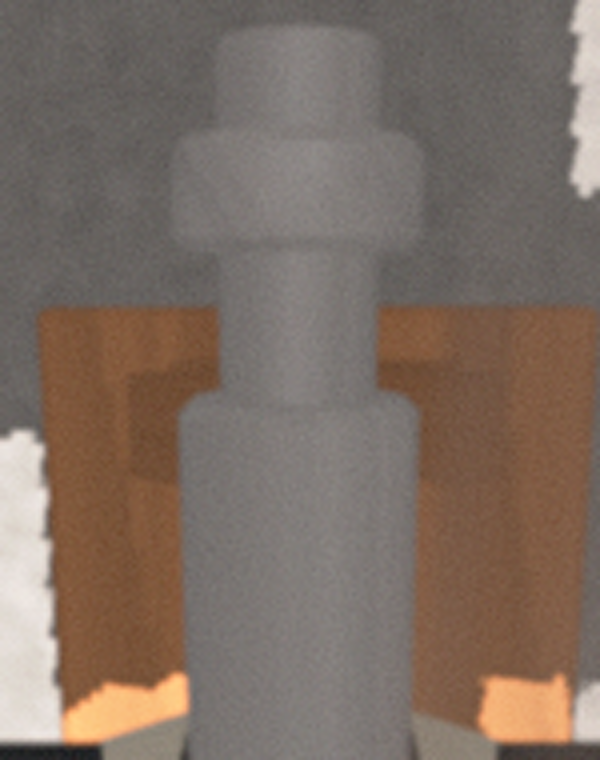

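Emit:
step_arm(
  moves=[0,0.03,-0.5,-0.03,0,0,1,0,0.03,-0.6,-0.03,0,0,1,0,0.03,-0.7,-0.03,0,0,1,0,0.03,-0.7,-0.03,0,0,1,-0.3,0,-0.7,-0.03,0,0.3,1,-0.6,-0.2,-0.7,-0.03,0,0.3,1,-0.8,-0.3,-0.3,0,0,0.3,1,-0.8,-0.3,-0.1,0,0,0.3,1],
)

```text
time: 28.03
tool_pos: [535.8, 147.7, 132.4]
tcp_rot: [3.134, -0.001, 1.627]
contact_force: [0.2, 0.1, -5.6]
grip_width: 27.1
```

```bash
sed 's/3.064)/1.493)/' restp.py > restq.py; python3 restq.py -80 0 110
```

```text
[ 459.1 -180.5  110. ]
28.0333 [535.8 147.7 132.4] [ 3.134e+00 -1.000e-03  1.627e+00] units [-16.17  -4.75   1.06]
turn units [ 0.11 -0.03  1.92]
```

Emit:
step_arm(
  moves=[-0.85,-0.25,0,0.02,0,0.25,1,-0.85,-0.25,0,0.02,0,0.25,1,-0.85,-0.25,0,0.02,0,0.25,1,-0.85,-0.25,0,0,0,0.25,1,-0.85,-0.2,0,0,0,0.2,1,-0.85,-0.2,0,0,0,0.2,1,-0.85,-0.2,0,0,0,0.2,1,-0.85,-0.2,0,0,0,0.2,1],
)

```text
time: 28.7
tool_pos: [497.3, 6.2, 140.1]
tcp_rot: [3.129, -0.003, 1.496]
contact_force: [-0.1, 0.4, -6.2]
grip_width: 27.0
```

```bash
python3 restq.py -80 0 110
```

```text
[ 459.1 -180.5  110. ]
28.7 [497.3   6.2 140.1] [ 3.129e+00 -3.000e-03  1.496e+00] units [-9.45 -1.23  1.46]
turn units [ 0.18 -0.04  0.04]
```

Emit:
step_arm(
  moves=[-0.9,-0.12,0.05,0.03,0,0,1,-0.9,-0.12,0.05,0.03,0,0,1,-0.9,-0.12,0.05,0.03,0,0,1,-0.9,-0.12,0.05,0.03,0,0,1,-0.9,-0.12,0.05,0.03,0,0,1,-0.9,-0.12,0.05,0.03,0,0,1,-0.9,-0.12,0.05,0.03,0,0,1,-0.9,-0.12,0.05,0.02,0,0,1],
)

```text
time: 29.37
tool_pos: [464.7, -142.6, 138.5]
tcp_rot: [3.139, -0.001, 1.496]
contact_force: [0.3, -0.5, -6.2]
grip_width: 26.6
```

Emit:
step_arm(
  moves=[-0.8,-0.1,0.1,0,0,0,1,-0.3,-0.05,0.2,0,0,0,1,0,0,0.2,0,0,0,1,0,0,0,0,0,0,1],
)

```text
time: 29.7
tool_pos: [459.3, -168.6, 130.6]
tcp_rot: [3.136, 0.001, 1.491]
contact_force: [-0.2, 0.1, -6.2]
grip_width: 26.8
```

```bash
python3 restq.py -80 0 75;  python3 -c "
from h import *
o=snap('wrist','w21',None,1.25);print(o['tool_pos'],o['tcp_rot'])"
```

```text
[ 459.1 -180.5   75. ]
29.7 [ 459.3 -168.6  130.6] [3.136e+00 1.000e-03 1.491e+00] units [-0.59  0.02  2.78]
turn units [ 0.08  0.02 -0.02]
[ 459.31034191 -168.60924838  130.5505262 ] [3.13590505e+00 1.18421030e-03 1.49131267e+00]
```

View pics/w21.png

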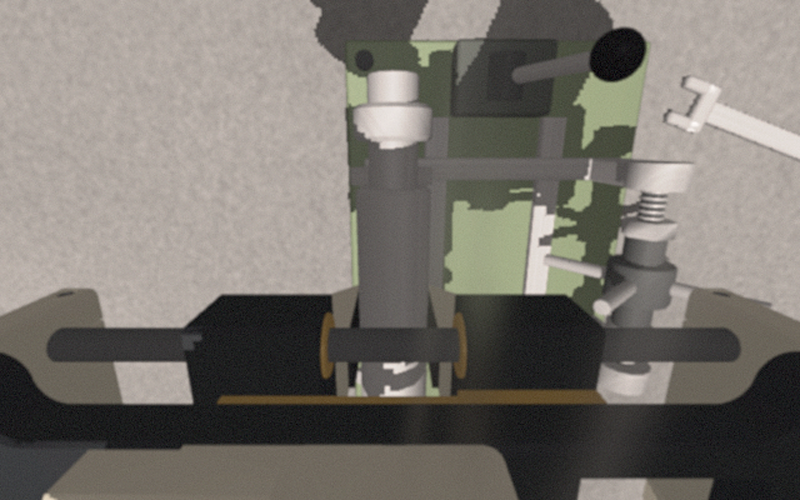

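Emit:
step_arm(
  moves=[-0.2,0.01,0.3,0.02,0,0,1,-0.2,0.01,0.5,0.02,0,0,1,-0.15,0,0.6,0.02,0,0,1,0,0,0.6,0,0,0,1,0,0,0.5,0,0,0,1,0,0,0,0,0,0,1],
)

```text
time: 30.25
tool_pos: [460.5, -177.3, 77.0]
tcp_rot: [3.139, 0.001, 1.497]
contact_force: [0.3, -0.4, -6.4]
grip_width: 26.7
```

```bash
python3 restq.py -80 0 49;  python3 -c "
from h import *
o=snap('wrist','w22',(230,30,390,240),3.7);print(o['tool_pos'],o['tcp_rot'])
snap('scene','s22',(240,100,400,240),5)"
```

```text
[ 459.1 -180.5   49. ]
30.25 [ 460.5 -177.3   77. ] [3.139e+00 1.000e-03 1.497e+00] units [-0.16 -0.06  1.4 ]
turn units [0.04 0.02 0.06]
[ 460.5113925  -177.30339963   77.00871043] [3.1388804e+00 1.1722929e-03 1.4972670e+00]
```

View pics/w22.png

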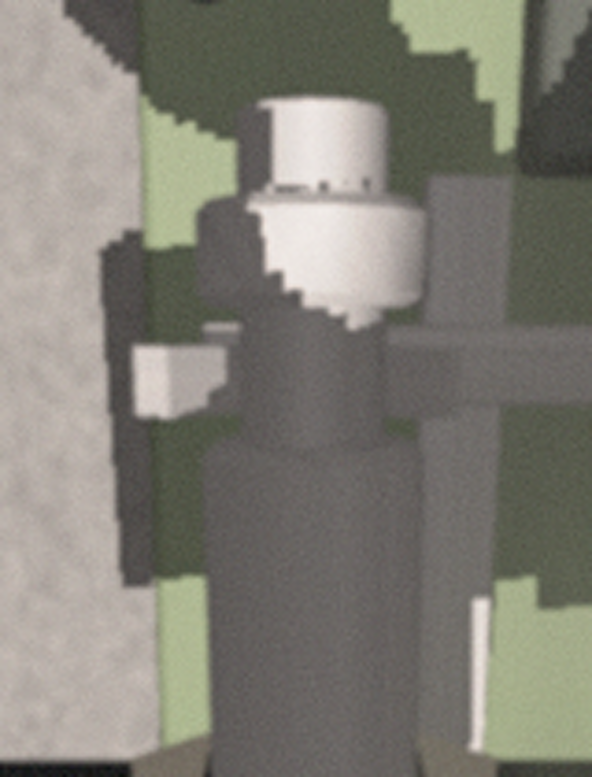

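View pics/s22.png

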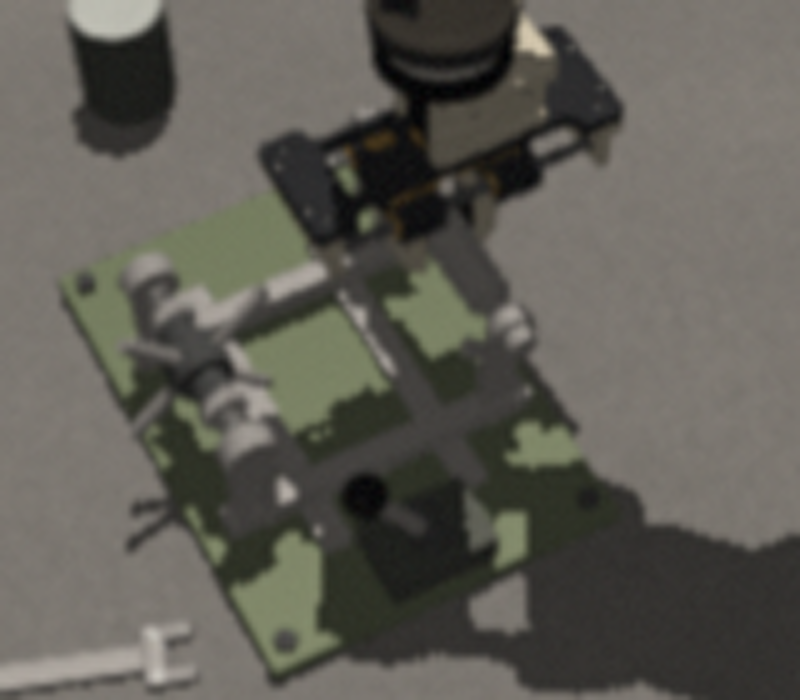

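Run:
```python
from vs import *
o=dict(tool_pos=np.array([460.5113925,-177.30339963,77.00871043]),tcp_rot=np.array([3.1388804,1.1722929e-03,1.4972670]))
M=R.from_euler('xyz',o['tcp_rot']).as_matrix()
f=lambda p:np.array(p)/3.7+[230,30]-.36
for p,z in(((135,345),105),((135,417),105),((135,381),105),((168,381),105),((460,376),105),((207,450),126),((420,448),126),((200,300),126),((425,300),126)):
    w=at_z('wrist',f(p),z,o);print(p,meas(o,[f(p)],z),((w-o['tool_pos'])@M).round(1))
```

```text
(135, 345) [[-104.8   73. ]] [ 69.8 -25.5 -28.1]
(135, 417) [[-105.2   62.8]] [ 59.7 -26.  -28.1]
(135, 381) [[-105.   68.]] [ 64.8 -25.7 -28.1]
(168, 381) [[-100.2   68. ]] [ 64.8 -21.  -28.1]
(460, 376) [[-58.2  68.9]] [ 65.5  21.1 -28. ]
(207, 450) [[-92.9  60.6]] [ 57.3 -13.6 -49.1]
(420, 448) [[-65.7  61. ]] [ 57.6  13.5 -49. ]
(200, 300) [[-93.3  78.9]] [ 75.7 -14.  -49.1]
(425, 300) [[-65.7  79.1]] [ 75.7  13.7 -49. ]
```

Emit:
step_arm(
  moves=[-0.05,-0.05,0.2,0.02,0,0.03,1,-0.05,-0.05,0.3,0.02,0,0.03,1,0,0,0.3,0,0,0,1,0,0,0.2,0,0,0,1,0,0,0,0,0,0,1],
)

```text
time: 30.77
tool_pos: [460.8, -180.4, 58.6]
tcp_rot: [3.136, 0.004, 1.494]
contact_force: [0.6, -0.8, -5.9]
grip_width: 27.3
```

```bash
python3 restq.py -81 1 49;  python3 -c "
from h import *
o=snap('wrist','w23',(230,30,390,240),3.7);print(o['tool_pos'],o['tcp_rot'])"
```

```text
[ 458.2 -179.4   49. ]
30.7667 [ 460.8 -180.4   58.6] [3.136 0.004 1.494] units [ 0.04 -0.14  0.48]
turn units [0.08 0.06 0.01]
[ 460.80970087 -180.36346995   58.61040146] [3.13576525 0.00411569 1.49364341]
```

View pics/w23.png

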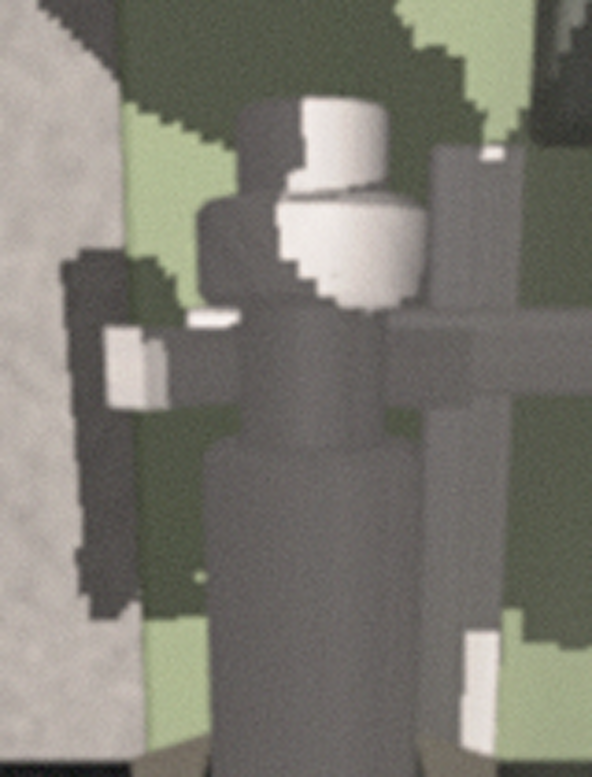

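Run:
```python
from vs import *
o=dict(tool_pos=np.array([460.80970087,-180.36346995,58.61040146]),tcp_rot=np.array([3.13576525,0.00411569,1.49364341]))
M=R.from_euler('xyz',o['tcp_rot']).as_matrix()
f=lambda p:np.array(p)/3.7+[230,30]-.36
for p,z in(((108,327),105),((108,408),105),((470,320),105),((470,402),105),((207,450),109.5),((420,448),109.5),((200,298),109.5),((425,298),109.5)):
    w=at_z('wrist',f(p),z,o);print(p,meas(o,[f(p)],z),((w-o['tool_pos'])@M).round(1))
```

```text
(108, 327) [[-104.5   72.8]] [ 72.4 -25.9 -46.8]
(108, 408) [[-105.    62.8]] [ 62.4 -26.4 -46.8]
(470, 320) [[-59.   73.7]] [ 73.3  19.6 -46.6]
(470, 402) [[-58.6  63.6]] [ 63.2  20.  -46.5]
(207, 450) [[-92.1  58. ]] [ 57.6 -13.4 -51.2]
(420, 448) [[-65.3  58.3]] [ 57.8  13.3 -51.1]
(200, 298) [[-92.5  76.3]] [ 75.9 -13.8 -51.3]
(425, 298) [[-65.2  76.3]] [ 75.9  13.5 -51.1]
```

Emit:
step_arm(
  moves=[0.05,-0.1,0.08,0.04,0.03,0.01,1,0,-0.06,0.1,0.03,0.02,0,1,0,0,0.1,0,0,0,1,0,0,0.08,0,0,0,1],
)

```text
time: 31.15
tool_pos: [458.1, -179.4, 51.9]
tcp_rot: [3.139, 0.001, 1.493]
contact_force: [0.6, 0.3, -6.0]
grip_width: 26.8
```

```bash
python3 restq.py -81 1 49
```

```text
[ 458.2 -179.4   49. ]
31.15 [ 458.1 -179.4   51.9] [3.139e+00 1.000e-03 1.493e+00] units [0.   0.01 0.14]
turn units [ 0.03  0.02 -0.  ]
```

Emit:
step_arm(
  moves=[0,0,0.06,0.02,0.01,0,1,0,0,0.06,0,0,0,1,0,0,0.03,0,0,0,1],
)

```text
time: 31.4
tool_pos: [457.9, -179.5, 49.0]
tcp_rot: [3.141, 0.0, 1.493]
contact_force: [-4.3, 1.1, 6.0]
grip_width: 27.4
```

```bash
python3 restq.py -81 1 49; python3 -c "
from h import *
o=snap('wrist','w24',(230,30,390,240),3.7);print(o['tool_pos'],o['contact_force'])"
```

```text
[ 458.2 -179.4   49. ]
31.4 [ 457.9 -179.5   49. ] [3.141 0.    1.493] units [0.   0.01 0.  ]
turn units [ 0.01  0.01 -0.  ]
[ 457.94596729 -179.45964736   49.01952588] [-4.34103833  1.14213772  6.00029708]
```

View pics/w24.png

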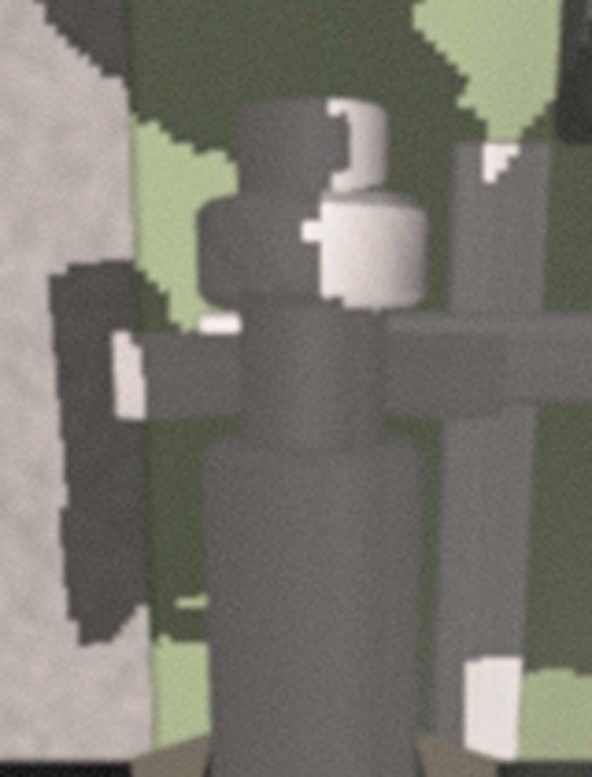

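Emit:
step_arm(
  moves=[0,0,0,0,0,0,0.2,0,0,0,0,0,0,0,0,0,0,0,0,0,-0.5,0,0,0,0,0,0,-1,0,0,0,0,0,0,-1,0,0,0,0,0,0,-1,0,0,0,0,0,0,-1,0,0,0,0,0,0,-1],
)

```text
time: 32.12
tool_pos: [461.3, -181.2, 51.5]
tcp_rot: [3.133, 0.004, 1.493]
contact_force: [0.0, -0.7, -0.3]
grip_width: 75.8
```

```bash
python3 restq.py -81 1 49; python3 -c "
from h import *
o=snap('wrist','w25',None,1.25)"
```

```text
[ 458.2 -179.4   49. ]
32.1167 [ 461.3 -181.2   51.5] [3.133 0.004 1.493] units [ 0.08 -0.16  0.12]
turn units [ 0.13  0.06 -0.  ]
```

View pics/w25.png

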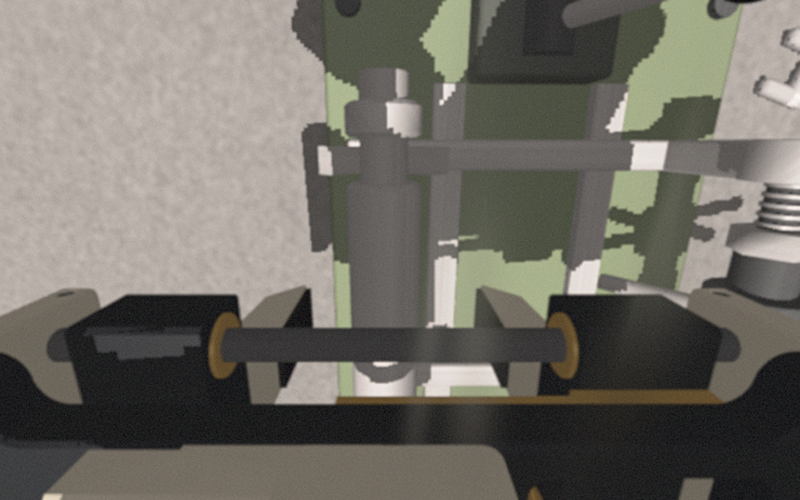

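Shaft stays, fingers open. Straight up now.

Emit:
step_arm(
  moves=[0,0,0,0,0,0,-1,0,0,-0.3,0.03,0,0,-1,0,0,-0.6,0.03,0,0,-1,0,0,-0.9,0,0,0,-1,0,0,-0.9,0,0,0,-1,0,0,-0.9,0,0,0,-1,0,0,-0.9,0,0,0,-1,0,0,-0.9,0,0,0,-1],
)

```text
time: 32.83
tool_pos: [458.1, -179.2, 162.0]
tcp_rot: [-3.136, -0.0, 1.493]
contact_force: [0.6, -0.4, 0.5]
grip_width: 91.9
```

Emit:
step_arm(
  moves=[0.7,-0.3,-0.9,0,0,0,-1,0.8,-0.3,-0.9,0,0,0,-1,0.8,-0.3,-0.9,0,0,0,-1,0.8,-0.3,-0.5,0,0,0,-1,0.8,0,0,0,0,0,-1,0.8,0,0,0,0,0,-1,0.8,0,0,0,0,0,-1,0,0,0,0,0,0,-1],
)

```text
time: 33.5
tool_pos: [443.6, -64.7, 238.4]
tcp_rot: [3.134, 0.004, 1.489]
contact_force: [-0.3, 0.7, 0.5]
grip_width: 92.0
```

Emit:
step_arm(
  moves=[0.8,0,0,0,0,0,-1,0.8,0,0,0,0,0,-1,0.8,0,0,0,0,0,-1,0.8,0,0,0,0,0,-1,0.8,0,0,0,0,0,-1,0.8,0,0,0,0,0,-1,0.8,0,0,0,0,0,-1,0,0,0,0,0,0,-1],
)

```text
time: 34.17
tool_pos: [452.8, 47.9, 240.4]
tcp_rot: [3.133, 0.007, 1.488]
contact_force: [-0.2, -0.9, -0.8]
grip_width: 91.8
```

```bash
python3 restq.py -81 1 49; python3 -c "
from h import *
o=snap('wrist','w26',None,1.25)
snap('scene','s26',(230,80,400,240),4.5);snap('top','t26',(305,150,440,265),5.5)"
```

```text
[ 458.2 -179.4   49. ]
34.1667 [452.8  47.9 240.4] [3.133 0.007 1.488] units [-11.23   1.12   9.66]
turn units [ 0.13  0.11 -0.07]
```

View pics/s26.png

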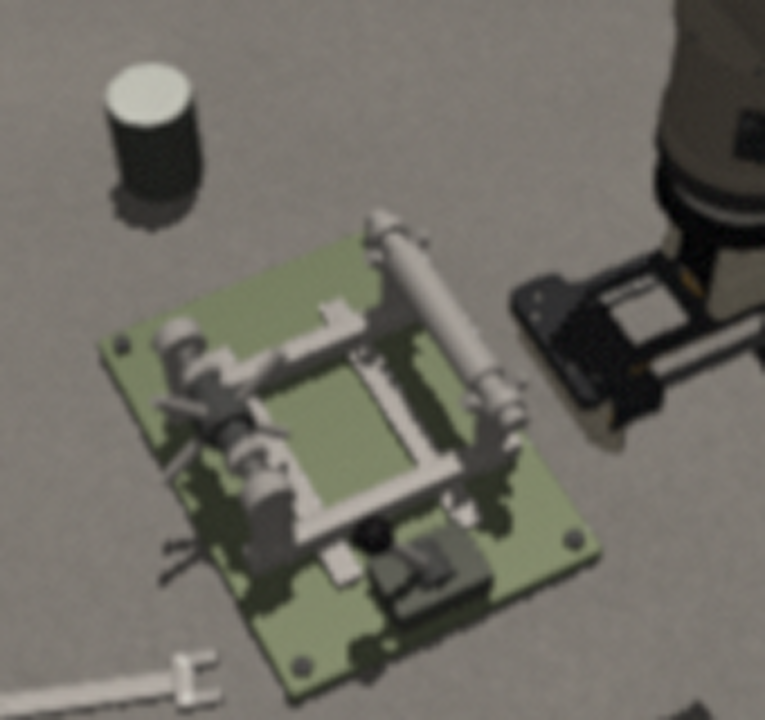

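View pics/t26.png

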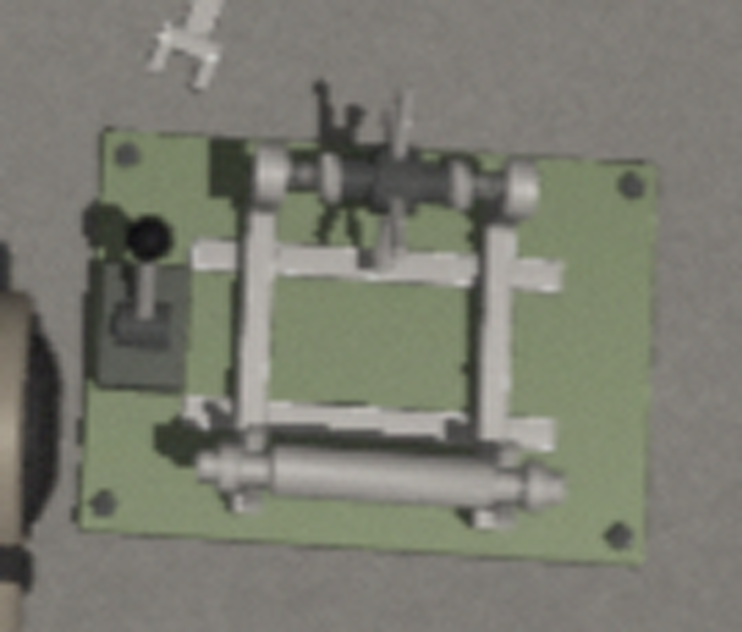

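Run:
```python
from vs import *
f=lambda p:np.array(p)/5.5+[305,150]-.4
r=meas(None,[f((198,463)),f((566,489))],100,'top');print(r,r.mean(0),np.diff(r,axis=0))
b=meas(None,[f((273,470)),f((493,482))],102,'top');print('body',b,b.mean(0))
print('ball',meas(None,[f((149,237))],106,'top'),'chuck',at_z('top',(275,146),60).round())
im=cv2.imread('pics/t26_full.png');i0=cv2.imread('pics/top0.png');print([np.abs(im[a:b,c:d].astype(int)-i0[a:b,c:d]).mean().round(1) for a,b,c,d in((130,165,260,290),(195,235,450,490),(110,168,328,365))])
```

```text
[[-80.   97.4]
 [-81.9 -97.7]] [-80.95  -0.15] [[  -1.9 -195.1]]
body [[-81.4  57.8]
 [-80.7 -58.6]] [-81.05  -0.4 ]
ball [[ 38.2 130.5]] chuck [743. 112.  60.]
[np.float64(3.0), np.float64(3.4), np.float64(3.4)]
```

All within limits: the shaft sits at rest x ≈ -81 and y ≈ 0, it is in line, the lever is over, and the bystanders are unmoved. I'm handing in.

```bash
python3 -c "
from plant import *
print(close_job())"
```

```text
the job is handed in; nothing more can be done
None
```

The job is done and handed in at about 34 s. The hand-in gave no verdict, so the figures below are from my own camera checks.

**What I did**
- **Rests:** with the lever open, I pushed the turnbuckle bars round to about 8.5 rad (counting bars). That gives a spacing of about 134.3 mm; the wrist camera measured 132.5–134.2 mm.
- **Lever:** I threw it over to its stop.
- **Shaft:** I lifted it off the middle-sized cradle (force on the tool about 6 N), lowered it into the two V rests, opened the fingers and backed away.

**Last checks (top camera)**

| Check | Measured | Required |
|---|---|---|
| Shaft sideways in the rest | x ≈ -81 mm | -84 to -76 mm |
| Shaft endways | y ≈ -0.2 mm | within 6 mm |
| Shaft angle | about 0.01 rad | under 0.05 rad |
| Lever ball | x ≈ +38 mm, fully over | lock above 0.85 rad |

- **Height:** I judged this from the tool height at the moment of contact, about 100 mm. I did not measure it in a picture.
- **Neck fit:** the wrist camera showed the near rest's plate inside its neck. The far one I saw only in the top and scene views.
- **Bystanders:** spanner, chuck and tin looked unmoved compared with the first picture.

**What disagreed**
- **Finger length:** the fingertips turned out to end about 34 mm short of the reported TCP. My first push passed over the bars without touching them. Wrist pictures and contact-free probing confirmed it, and I lowered every later height to match.
- **Rest position:** the wrist camera put the middle of the rests 1–4 mm further to +y than the base-plate fit did. I lined the shaft up directly against the V plate instead.

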